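# Seat the dies of clay stamps in the lever press

### The job

Pull out the press's loading drawer, stand every clay stamp upright in it and push it fully home; then pull the lever down to the end of its stroke, so that the brass dies are pressed flush into their wooden bases, and ease it slowly back up to rest without letting it fly. Then pull the drawer out again, stand all the stamps upright in the plywood tray, and push the empty drawer fully home. Do not disturb the tub, the board or the bar clamp.

Things in the scene. Friction and masses are not known exactly. Their poses are not given: they have to be found in the camera images.
- stamp_a: one of two or three identical clay stamps (those not there read None throughout): an upright turned beech cylinder 42 mm in diameter and 36 mm high, about 120 g, with a round brass die 24 mm in diameter in the middle of its top. Origin: centre of the underside; z up its axis. As found, the die stands 10 mm proud of the wood (46 mm overall).
- die_a (a joint): how far the die of stamp_a has been pressed into its wood: 0 = 10 mm proud, 0.010 m = flush; stiff friction fit, moves at about 15 N and stays where it is pushed
- stamp_b: one of two or three identical clay stamps (those not there read None throughout): an upright turned beech cylinder 42 mm in diameter and 36 mm high, about 120 g, with a round brass die 24 mm in diameter in the middle of its top. Origin: centre of the underside; z up its axis. As found, the die stands 10 mm proud of the wood (46 mm overall).
- die_b (a joint): how far the die of stamp_b has been pressed into its wood: 0 = 10 mm proud, 0.010 m = flush; stiff friction fit, moves at about 15 N and stays where it is pushed
- stamp_c: one of two or three identical clay stamps (those not there read None throughout): an upright turned beech cylinder 42 mm in diameter and 36 mm high, about 120 g, with a round brass die 24 mm in diameter in the middle of its top. Origin: centre of the underside; z up its axis. As found, the die stands 10 mm proud of the wood (46 mm overall).
- die_c (a joint): how far the die of stamp_c has been pressed into its wood: 0 = 10 mm proud, 0.010 m = flush; stiff friction fit, moves at about 15 N and stays where it is pushed
- stamp_d: one of two or three identical clay stamps (those not there read None throughout): an upright turned beech cylinder 42 mm in diameter and 36 mm high, about 120 g, with a round brass die 24 mm in diameter in the middle of its top. Origin: centre of the underside; z up its axis. As found, the die stands 10 mm proud of the wood (46 mm overall).
- die_d (a joint): how far the die of stamp_d has been pressed into its wood: 0 = 10 mm proud, 0.010 m = flush; stiff friction fit, moves at about 15 N and stays where it is pushed
- drawer (a joint): the press's loading drawer, a shallow steel tray that slides level out of the grey lever press on the mat: 0 = fully home, 0.18 m = fully out. Slides with about 2 N. It may start slightly open.
- drawer_in (a point): centre of the drawer's inner floor (moves with the drawer); x points into the press (the drawer comes out towards -x), y to the lever's side, z up. Inner floor 130 mm (x) by 220 mm (y), rim 9 mm high and 8 mm thick all round. The floor lies 30 mm over the table. Home, it lies wholly under the press plate; the press's front is then 75 mm towards -x; its head is 205 mm high.
- drawer_handle (a point): middle of the drawer's handle: a level black round bar 14 mm in diameter and 110 mm long along the drawer's y, on two stalks, 52 mm above the table and 80 mm in front of the press's front face when home; 155 mm towards -x of point drawer_in and 22 mm above it. Free above and below.
- lever (a joint): the press's sprung lever, at its +y side: 0 = at rest, up (0.55 rad above level, pointing to the front); 1.1 rad = end of stroke, down (0.55 rad below level), at a firm stop. A spring pushes it back up: about 2 N at the grip at first, 7 N at the end, up to 6 N more while dies go in. Unheld it flies up. It lowers a level plate to the top of the stamps' wood, making all dies in the drawer flush.
- lever_grip (a point): middle of the lever's grip: a level black round bar, 22 mm thick, 85 mm free, along the press's y axis, on the outer side of the lever's arm (an 18 mm rod 50 mm towards -y). Runs on a 200 mm circle in the press's upright x-z plane (axes as drawer_in), from 105 mm above to 105 mm below its centre, which is 170 mm towards +x and 105 mm below this point at rest, 185 mm above the table.
- rack_in (a point): centre of the inner floor of the shallow open plywood tray for finished stamps, fixed on the table; inner floor 126 mm (x) by 232 mm (y), 7 mm above the table, rim 8 mm high over it and 7 mm thick.
- tub: bystander: open yellow plastic tub, 84 mm across and 75 mm high; origin under its centre
- bat: bystander: wooden board 130 x 100 x 22 mm lying flat; origin under its centre
- clamp: bystander: bar clamp 260 mm long, 35 mm high, black jaws on a dark steel bar, lying flat; origin under its centre
Mind the look-alikes: they are no part of the job. Leave any green or red look-alike of the stamp_c alone.

How it is judged:
By the outcome, as a careful person would: the job done as asked, in the order asked, and still so for the second after the job is handed in, with the robot touching nothing.
Of stamp_a, stamp_b, stamp_c, stamp_d only 2 to 3 are there at a start; the rules pass over those that are not, and their reading is None.
At some moment in a run one of stamp_a, stamp_b, stamp_c, stamp_d may be knocked a few centimetres aside while the robot is not near it.
It also fails if it takes over 210 s, if anything falls off the work surface, if the arm or the gripper's body presses on something with over 40 N, if the wrist force passes 120 N, or if a joint passes its speed limit or range.

### The arm

A 6-joint arm with a two-finger parallel gripper is mounted at the origin on the work surface. World frame = base frame: x ahead of the robot, y to its left, z up, the work surface at z = 0. Lengths are in mm, angles in rad, forces in N, time in s.
With the tool pointing down it reaches from about 300 to 875 mm from the base axis. Payload 6.4 kg.
Tool frame: the origin (TCP) lies at the very end of the fingers, on their centre line; the grasp point (between the pads) lies 19 mm behind it; z points along the fingers, y is the line along which they close (so a half turn about z gives the same grasp; the last joint's range is limited). The gripper opens to 88 mm and grips with 3 to 60 N. Pads are 18 mm wide; open, the fingers measure 123 mm over their backs; the gripper's body (75 mm by 187 mm) begins 45 mm behind the grasp point.
Start: joints at [-1.319, 0.181, 1.607, -0, 1.354, -0.206], TCP at [254.153, -515.798, 238.714] pointing down, gripper open.
Joint ranges: [-2.99, 2.99], [-0.89, 2.07], [0.3, 2.58], [-1.14, 4.28], [0, 2.63], [-3.12, 3.12]. Speed limits (rad/s): [2.57, 2.57, 3.01, 3.14, 3.14, 3.14].

### API

Orientations are given as a 3x3 rotation matrix whose columns are the frame's x, y, z axes.
In Python, from cell import r gives the robot as it stands.
- The arm moves only by the tool servo_tool, never from a script. Its argument "increments" is a list of rows, each a list of 7 numbers: the shift along the world's x, y, z in mm, then the turn, a rotation vector about the world's x, y, z in units of 10 degrees (1.0 is 10 degrees), then the closure, from 0 (fully open) to 1 (shut). In form: [[x, y, z, wx, wy, wz, claw], ...]. A call has exactly 8 rows; each row is the pose to reach, as a shift and turn from the pose commanded when the call began; what a row does not reach only later rows make up. A row lasts 1/8 s, in which the tool goes at most 62.5 mm and 10.7 degrees, less where a joint would pass 70% of its speed; a pose out of reach is approached as far as the arm can. A call with a gripper value outside its range is refused whole. The fingers move at their own pace and stop on an object; "force" is the grip in N (left out, the last holds). Time passes only in rows, so rows that repeat a pose let the fingers close, or fill a call up. It gives the time, the measured TCP pose, the force, the opening and the grip force at its end, in the units of the state.
- r.observe(): the state, without advancing time (a new reading comes with each control period).
- r.capture(name): name is "scene" or "top" or "wrist"; returns the picture (384x512x3 uint8, red, green, blue); there is no depth.
- r.camera_info(name): a dict with "vfov" (degrees; the focal length in pixels is half the picture's height over the tangent of half this angle, whatever the lens; pixels are square), "cx", "cy" (the principal point, pixels), "view" (4x4, takes a point from world to camera coordinates); the wrist camera has in their place "mount" (4x4, takes a point from camera to tool coordinates, whose origin is the TCP and whose axes are the flange's). Camera axes: x right, y down, z forward; pixel columns grow to the right and rows downward; lengths in mm; the calibration is good to about 2 mm. A picture is of the moment at which its call begins: read the wrist's pose just before it. camera_info takes no time and is no camera call.
- r.finish_job(): hands the job in; it is judged then, once.
The state is a dict: "time": time; "qpos": joint angles; "qvel": joint speeds; "joint_torque": joint torques, N m; "eef_pos": TCP position; "tool_rot": TCP orientation; "contact_force": force on the tool from outside, world axes, zero at the start; "moment": the same for the moment, N m; "opening": opening from 0.0 (shut) to 1.0 (fully open); "grasp_force": force on a finger pad.
Only numpy, scipy, OpenCV 4.12 (cv2) and the standard library are available. Lean on these libraries where they do the work, as an engineer would, in place of code of your own. Each camera call takes 0.05 s, during which the arm holds its last target. There are 200 camera calls.

## Working session

There is one attempt and no reset: what is moved stays moved. The work goes in short steps, Python scripts to look and compute and a tool call to move; the robot and the scene stay as the last step left them, time stands still between calls to the robot, and variables do not carry over. Pictures are saved under pics/ and viewed, at most 16 in all, crops included, and the job is handed in when it is done.

Besides the shell and the picture viewer there is one more tool, called after "Emit:" by a JSON object that holds its "fn" and its "kwargs". servo_tool: Moves the arm, as the interface text tells. Its arguments: {"type":"object","properties":{"increments":{"type":"array"},"force":{"type":"number"}},"required":["increments"]}

```bash
ls; mkdir -p pics; cat > h.py <<'E'
import numpy as np, cv2
from cell import r
def info(n):
    i=r.camera_info(n); f=192/np.tan(np.radians(i["vfov"])/2); return i,f
def ray(n,u,v,st=None):
    i,f=info(n); d=np.array([(u-i["cx"])/f,(v-i["cy"])/f,1.0])
    if "view" in i: M=np.linalg.inv(np.array(i["view"]))
    else:
        st=st or r.observe(); T=np.eye(4); T[:3,:3]=st["tool_rot"]; T[:3,3]=st["eef_pos"]; M=T@np.array(i["mount"])
    return M[:3,3], M[:3,:3]@d
def plane(n,u,v,z,st=None):
    o,d=ray(n,u,v,st); return np.round(o+d*(z-o[2])/d[2],1)
def snap(n,name,s=1.5):
    im=r.capture(n); cv2.imwrite(f"pics/{name}.png",cv2.resize(im[:,:,::-1],None,fx=s,fy=s,interpolation=cv2.INTER_CUBIC)); np.save(f"pics/{name}.npy",im); return im
def proj(n,p,st=None):
    i,f=info(n)
    if "view" in i: V=np.array(i["view"])
    else:
        st=st or r.observe(); T=np.eye(4); T[:3,:3]=st["tool_rot"]; T[:3,3]=st["eef_pos"]; V=np.linalg.inv(T@np.array(i["mount"]))
    q=V[:3,:3]@np.array(p)+V[:3,3]; return np.round([f*q[0]/q[2]+i["cx"],f*q[1]/q[2]+i["cy"]],1)
E
python3 - <<'E'
from h import *
snap("top","t0");snap("scene","s0")
for n in("top","scene","wrist"): print(n,r.camera_info(n))
print(r.observe())
E
```

```text
pics
top {'vfov': 55.98601491380188, 'cx': 255.95612319959406, 'cy': 200.53737166629648, 'view': array([[-2.72477165e-04, -9.99999906e-01, -3.36602598e-04,
         7.62589137e+01],
       [-9.78533475e-01,  3.35997702e-04, -2.06087665e-01,
         5.94473654e+02],
       [ 2.06087759e-01,  2.73222727e-04, -9.78533475e-01,
         1.38021668e+03],
       [ 0.00000000e+00,  0.00000000e+00,  0.00000000e+00,
         1.00000000e+00]])}
scene {'vfov': 43.26119215118812, 'cx': 249.6976736687683, 'cy': 187.57855641838927, 'view': array([[ 8.56094144e-01,  5.16774871e-01,  6.82263512e-03,
        -5.29638485e+02],
       [ 4.06744504e-01, -6.65555095e-01, -6.25775777e-01,
        -3.72587048e+01],
       [-3.18844357e-01,  5.38498048e-01, -7.79973159e-01,
         1.98638461e+03],
       [ 0.00000000e+00,  0.00000000e+00,  0.00000000e+00,
         1.00000000e+00]])}
wrist {'vfov': 64.94696643921125, 'cx': 256.7107465121299, 'cy': 189.78522154731257, 'mount': array([[ 3.25965363e-04, -9.64564708e-01, -2.63846202e-01,
         6.78068291e+01],
       [ 9.99999742e-01,  4.83126886e-04, -5.30
[... 318 characters left out ...]
5375099e+00, -2.06290216e-01]), 'qvel': array([-0.00024882, -0.00187726, -0.00350731, -0.00139282,  0.0009196 ,
        0.00063012]), 'joint_torque': array([ 5.83354104e-04, -4.34815979e+01, -3.42698693e+01,  7.02835573e-02,
        3.39663529e-02, -3.70024497e-05]), 'eef_pos': array([ 254.05389924, -515.31630419,  237.89639784]), 'tool_rot': array([[ 8.97024837e-01,  4.41979995e-01, -3.53863017e-04],
       [ 4.41980003e-01, -8.97023655e-01,  1.49671345e-03],
       [ 3.44093906e-04, -1.49898951e-03, -9.99998817e-01]]), 'contact_force': array([ 0.22552709,  0.43600276, -0.1839818 ]), 'moment': array([-0.00301271, -0.05017367,  0.05746554]), 'grasp_force': 0.0, 'opening': 0.9989909810683688}
```

View pics/t0.png

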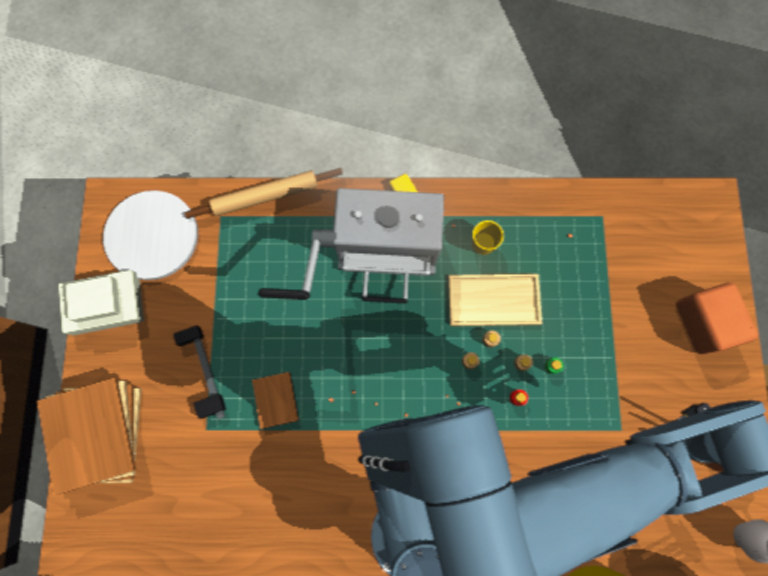

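View pics/s0.png

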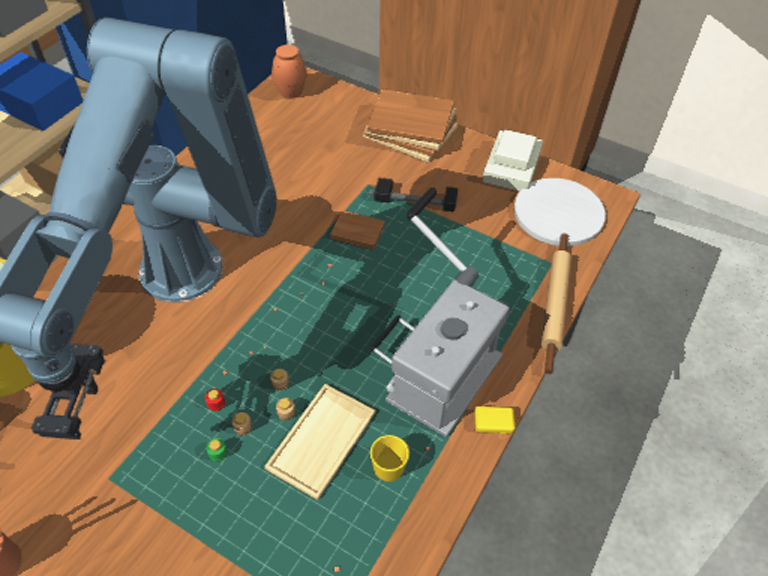

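```bash
python3 - <<'E'
from h import *
im=np.load("pics/t0.npy")[118:275,165:385]
im=cv2.convertScaleAbs(im,alpha=1.3,beta=20)
cv2.imwrite("pics/c0.png",cv2.resize(im[:,:,::-1],None,fx=3.6,fy=3.6,interpolation=cv2.INTER_CUBIC))
E
```

```text
(no output)
```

View pics/c0.png

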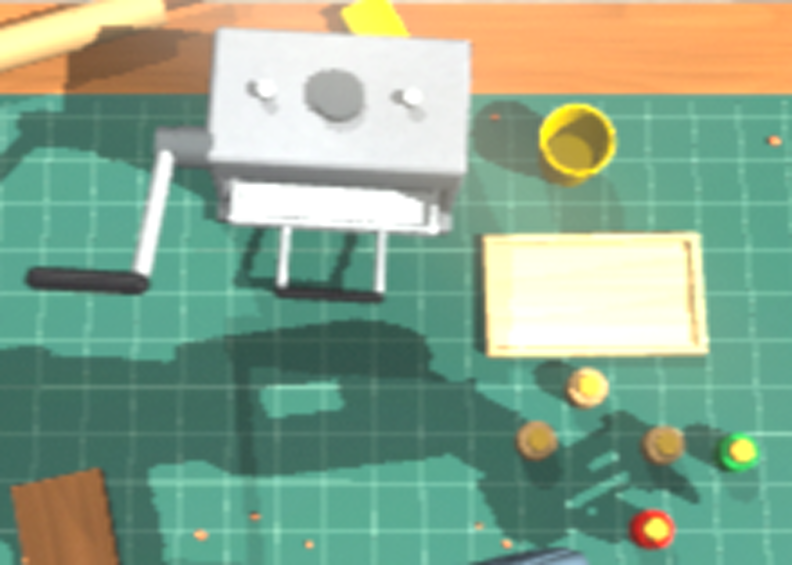

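```bash
python3 - <<'E'
from h import *
c=lambda x,y:((x+.5)/3.6+165-.5,(y+.5)/3.6+118-.5)
P=lambda x,y,z:plane("top",*c(x,y),z)
for n,l,z in [("head",[(216,28),(470,42),(467,172),(208,160)],205),("handle",[(278,291),(383,296)],55),("grip",[(28,276),(148,282)],295),("tray",[(483,234),(701,234),(709,355),(487,357)],15),("tub",[(577,145)],75),("st",[(590,384),(538,438),(666,443)],46),("red/green",[(656,529),(742,451)],46),("drawer rim",[(228,224),(436,233),(230,180)],39),("board",[(12,487),(102,468),(118,560)],22)]:
    print(n,*[P(*p,z) for p in l])
E
```

```text
head [852.5 193.5 205. ] [836.8 -70.9 205. ] [695.8 -64.7 205. ] [708.6 199.1 205. ]
handle [604.5 132.7  55. ] [598.7  15.6  55. ]
grip [566.8 355.5 295. ] [561.1 243.8 295. ]
tray [ 680.6 -102.6   15. ] [ 680.5 -355.    15. ] [ 538.6 -355.6   15. ] [ 536.4 -103.5   15. ]
tub [ 768.3 -203.7   75. ]
st [ 501.  -212.9   46. ] [ 441.4 -153.4   46. ] [ 435.8 -293.5   46. ]
red/green [ 343.  -277.7   46. ] [ 427.1 -376.1   46. ]
drawer rim [686.1 191.   39. ] [675.5 -46.1  39. ] [738.5 189.5  39. ]
board [389.8 426.7  22. ] [410.6 327.8  22. ] [310.5 306.8  22. ]
```

Emit:
{"fn": "servo_tool", "kwargs": {"increments": [[24,36.7,0,0,0,0.94,0.5],[48,73.4,0,0,0,1.88,0.5],[72,110,0,0,0,2.83,1],[96,147,0,0,0,3.77,1],[120,183,0,0,0,4.71,1],[144,220,0,0,0,5.66,1],[168,257,0,0,0,6.6,1],[192,294,0,0,0,7.55,1]], "force": 20}}

```text
time: 1.1
eef_pos: [446.6, -220.3, 238.4]
tool_rot: [[-0.209, 0.978, -0.0], [0.978, 0.209, 0.0], [0.0, -0.0, -1.0]]
contact_force: [0.7, -0.0, -0.3]
opening: 0.117
grasp_force: 0.0
```

Emit:
{"fn": "servo_tool", "kwargs": {"increments": [[24,36.7,0,0,0,0.94,1],[48,73.4,0,0,0,1.88,1],[72,110,0,0,0,2.83,1],[96,147,0,0,0,3.77,1],[120,183,0,0,0,4.71,1],[144,220,0,0,0,5.66,1],[168,257,0,0,0,6.6,1],[192,294,0,0,0,7.55,1]]}}

```text
time: 2.1
eef_pos: [638.5, 73.5, 238.1]
tool_rot: [[-0.999, 0.043, -0.001], [0.043, 0.999, -0.0], [0.001, -0.0, -1.0]]
contact_force: [-0.4, -0.7, -0.1]
opening: 0.008
grasp_force: 0.0
```

```bash
python3 - <<'E'
from h import *
s=r.observe();print(s["eef_pos"],s["tool_rot"],s["time"],s["qpos"])
snap("wrist","w1");snap("top","t1")
E
```

```text
[638.53646762  73.5350217  238.12270697] [[-9.99081786e-01  4.28336004e-02 -9.31960081e-04]
 [ 4.28336740e-02  9.99082215e-01 -5.90647457e-05]
 [ 9.28574786e-04 -9.89297859e-05 -9.99999564e-01]] 2.1 [-6.95971656e-02  3.30126276e-01  1.42497566e+00 -1.25841171e-04
  1.38741632e+00 -1.59752373e+00]
```

View pics/w1.png

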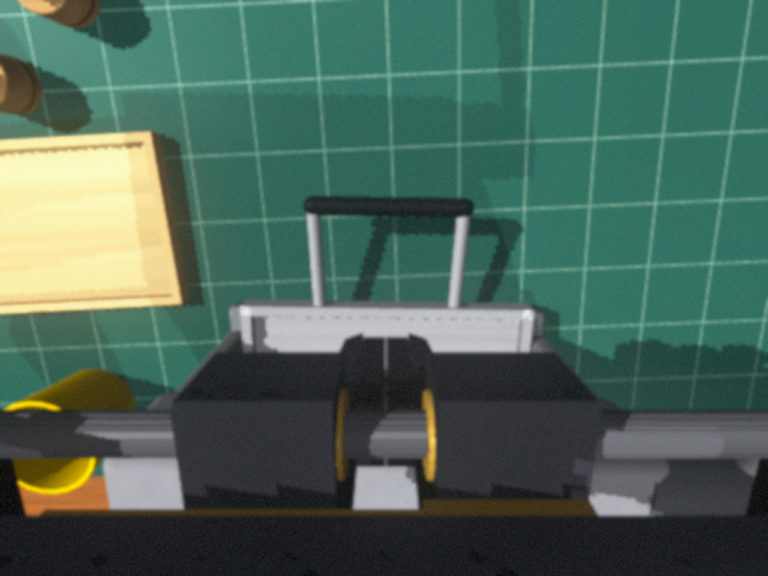

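```bash
python3 - <<'E'
from h import *
W=lambda u,v,z:plane("wrist",u/1.5,v/1.5,z)
print(W(312,205,52),W(467,208,52),W(240,306,39),W(538,308,39),W(318,303,39),W(455,304,39), W(152,132,15),W(182,302,15))
E
```

```text
[599.9  25.1  52. ] [606.7 137.2  52. ] [678.1 -41.1  39. ] [689.8 196.8  39. ] [678.2  21.3  39. ] [683.6 130.4  39. ] [542.3 -99.6  15. ] [679.9 -98.3  15. ]
```

Emit:
{"fn": "servo_tool", "kwargs": {"increments": [[1,5,-40,0,0,0,1],[1,5,-80,0,0,0,1],[1,5,-120,0,0,0,1],[1,5,-150,0,0,0,1],[1,5,-175,0,0,0,1],[1,5,-192,0,0,0,1],[1,5,-203,0,0,0,1],[-10,5.5,-203,0,0,0,1]]}}

```text
time: 3.2
eef_pos: [628.0, 77.4, 35.3]
tool_rot: [[-0.999, 0.049, -0.0], [0.049, 0.999, -0.0], [0.0, -0.0, -1.0]]
contact_force: [-0.5, 0.5, -0.2]
opening: 0.005
grasp_force: 0.0
```

Emit:
{"fn": "servo_tool", "kwargs": {"increments": [[-10,0.5,0,0,0,0,1],[-25,1.2,0,0,0,0,1],[-45,2.2,0,0,0,0,1],[-65,3.2,0,0,0,0,1],[-90,4.4,0,0,0,0,1],[-115,5.6,0,0,0,0,1],[-138,6.7,0,0,0,0,1],[-155,7.5,0,0,0,0,1]]}}

```text
time: 4.2
eef_pos: [473.2, 85.6, 37.1]
tool_rot: [[-0.999, 0.048, 0.004], [0.048, 0.999, 0.0], [-0.004, 0.0, -1.0]]
contact_force: [2.5, 1.9, -1.1]
opening: 0.006
grasp_force: 1.2
```

Emit:
{"fn": "servo_tool", "kwargs": {"increments": [[-1.5,0.1,0,0,0,0,1],[-3,0.1,0,0,0,0,1],[-4.5,0.2,0,0,0,0,1],[-6,0.3,0,0,0,0,1],[-7.5,0.4,0,0,0,0,1],[-9,0.4,0,0,0,0,1],[-10,0.5,0,0,0,0,1],[-10,0.5,0,0,0,0,1]]}}

```text
time: 5.2
eef_pos: [463.1, 85.7, 35.8]
tool_rot: [[-0.999, 0.048, 0.0], [0.048, 0.999, -0.0], [-0.0, -0.0, -1.0]]
contact_force: [1.1, -0.5, 1.6]
opening: 0.002
grasp_force: 0.6
```

Emit:
{"fn": "servo_tool", "kwargs": {"increments": [[-2,0.1,0,0,0,0,1],[-4,0.2,0,0,0,0,1],[-6,0.3,0,0,0,0,1],[-6,0.3,0,0,0,0,1],[-6,0.3,0,0,0,0,1],[-6,0.3,0,0,0,0,1],[-6,0.3,0,0,0,0,1],[-6,0.3,0,0,0,0,1]]}}

```text
time: 6.2
eef_pos: [460.0, 85.8, 36.2]
tool_rot: [[-0.999, 0.049, 0.006], [0.049, 0.999, -0.0], [-0.006, 0.0, -1.0]]
contact_force: [11.3, 0.6, -9.1]
opening: 0.006
grasp_force: 5.6
```

Emit:
{"fn": "servo_tool", "kwargs": {"increments": [[12,0,0,0,0,0,1],[14,-1,50,0,0,0,1],[18,-30,100,0,0,0,0.2],[25,-80,150,0,0,0,0.2],[35,-135,203,0,0,0,0.2],[45,-190,203,0,0,0,0.2],[50,-245,203,0,0,0,0.2],[50,-300,203,0,0,0,0.2]]}}

```text
time: 7.2
eef_pos: [507.1, -215.9, 238.9]
tool_rot: [[-0.999, 0.048, -0.0], [0.048, 0.999, 0.0], [0.0, 0.0, -1.0]]
contact_force: [0.7, 0.2, -0.3]
opening: 0.666
grasp_force: 0.0
```

```bash
python3 - <<'E'
from h import *
s=r.observe();print(s["eef_pos"],s["time"])
snap("wrist","w2")
E
```

```text
[ 507.06285841 -215.85335618  238.91696796] 7.2
```

View pics/w2.png

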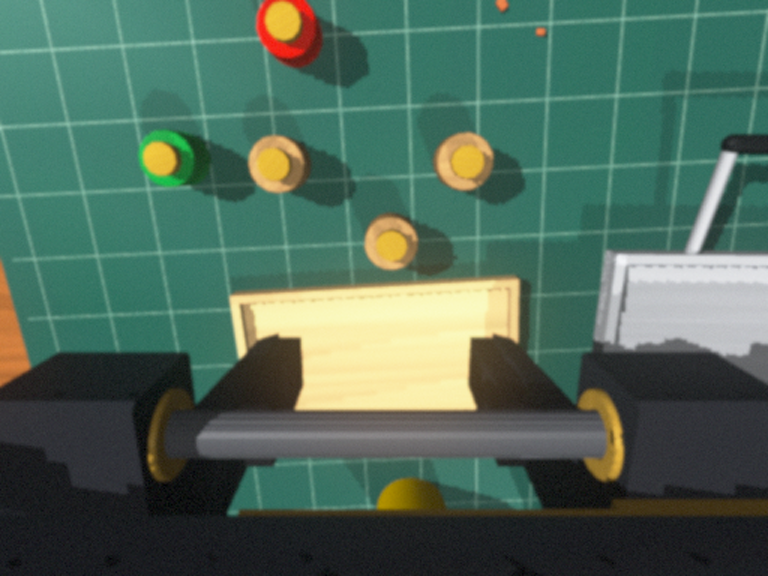

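```bash
cat >> h.py <<'E'
def dies(name,im,z,amin=60,amax=3000):
    hsv=cv2.cvtColor(im,cv2.COLOR_RGB2HSV); m=cv2.inRange(hsv,(17,165,80),(32,255,255))
    m=cv2.morphologyEx(m,cv2.MORPH_OPEN,np.ones((3,3)))
    out=[]
    for c in cv2.findContours(m,cv2.RETR_EXTERNAL,cv2.CHAIN_APPROX_NONE)[0]:
        a=cv2.contourArea(c)
        if amin<a<amax:
            (u,v),rad=cv2.minEnclosingCircle(c)
            if a>0.65*np.pi*rad*rad: out.append((round(u,1),round(v,1),round(rad,1),plane(name,u,v,z)))
    return out
E
python3 - <<'E'
from h import *
im=np.load("pics/w2.npy")
for d in dies("wrist",im,46): print(d)
for u,v in[(273,164),(285,170),(392,245),(392,220)]: print(im[int(v/1.5),int(u/1.5)],cv2.cvtColor(im[int(v/1.5):int(v/1.5)+1,int(u/1.5):int(u/1.5)+1],cv2.COLOR_RGB2HSV))
W=lambda u,v,z:plane("wrist",u/1.5,v/1.5,z)
print("tray",W(235,296,15),W(517,279,15),"handle",W(732,144,52),"drawer corner",W(610,254,39))
E
```

```text
(260.5, 163.5, 10.1, array([ 500.3, -218.2,   46. ]))
(182.3, 109.1, 11.1, array([ 436.4, -300. ,   46. ]))
(311.5, 107.5, 11.1, array([ 441.9, -160.2,   46. ]))
(106.7, 105.7, 11.8, array([ 428.6, -381.3,   46. ]))
(188.7, 14.2, 13.5, array([ 345.1, -282.8,   46. ]))
[230 185  55] [[[ 22 194 230]]]
[226 180  56] [[[ 22 192 226]]]
[233 189  62] [[[ 22 187 233]]]
[202 156 100] [[[ 16 129 202]]]
tray [ 542.8 -352.9   15. ] [ 540.1 -113.5   15. ] handle [439.9  23.6  52. ] drawer corner [517.1 -49.   39. ]
```

Emit:
{"fn": "servo_tool", "kwargs": {"increments": [[-6.5,-2.5,-40,0,0,0,0.2],[-6.5,-2.5,-90,0,0,0,0.2],[-6.5,-2.5,-140,0,0,0,0.2],[-6.5,-2.5,-185,0,0,0,0.2],[-6.5,-2.5,-215,0,0,0,0.2],[-6.5,-2.5,-228,0,0,0,0.2],[-6.5,-2.5,-228,0,0,0,0.7],[-6.5,-2.5,-228,0,0,0,0.7]], "force": 15}}

```text
time: 8.25
eef_pos: [501.6, -217.0, 12.0]
tool_rot: [[-0.999, 0.048, 0.002], [0.048, 0.999, -0.001], [-0.002, -0.001, -1.0]]
contact_force: [1.2, -0.3, -0.3]
opening: 0.601
grasp_force: 0.3
```

Emit:
{"fn": "servo_tool", "kwargs": {"increments": [[0,0,0,0,0,0,0.7],[0,0,0,0,0,0,0.7],[0,0,10,0,0,0,0.7],[0,0,30,0,0,0,0.7],[0,0,60,0,0,0,0.7],[0,0,90,0,0,0,0.7],[0,0,110,0,0,0,0.7],[0,0,120,0,0,0,0.7]]}}

```text
time: 9.25
eef_pos: [501.1, -216.9, 132.4]
tool_rot: [[-0.999, 0.048, 0.002], [0.048, 0.999, -0.001], [-0.002, -0.001, -1.0]]
contact_force: [0.3, 0.0, -2.3]
opening: 0.472
grasp_force: 15.0
```

```bash
python3 - <<'E'
from h import *
s=r.observe();print(s["eef_pos"],s["time"])
snap("wrist","w3")
E
```

```text
[ 501.07450221 -216.87070715  132.398905  ] 9.25
```

View pics/w3.png

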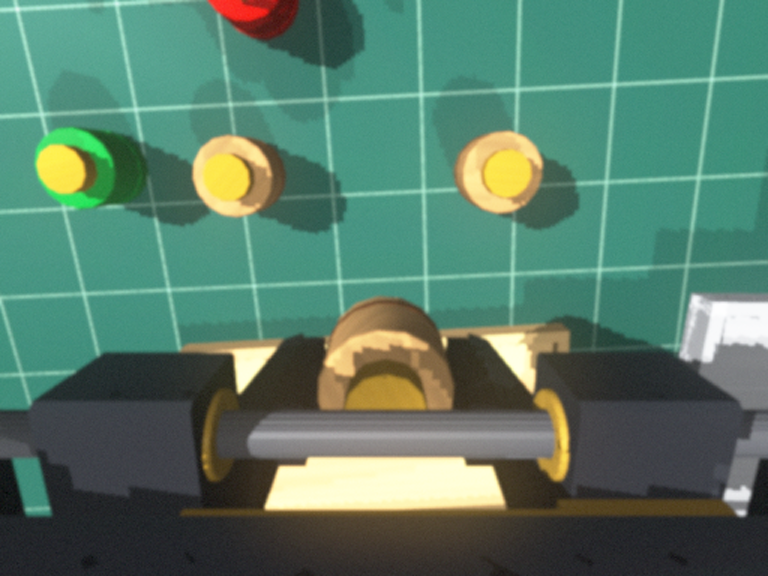

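Emit:
{"fn": "servo_tool", "kwargs": {"increments": [[8,35,0,0,0,0,0.7],[18,80,0,0,0,0,0.7],[29,128,0,0,0,0,0.7],[40,178,0,0,0,0,0.7],[52,228,0,0,0,0,0.7],[64,280,0,0,0,0,0.7],[74,326,0,0,0,0,0.7],[80.5,354,0,0,0,0,0.7]]}}

```text
time: 10.3
eef_pos: [580.5, 139.8, 129.6]
tool_rot: [[-0.999, 0.046, -0.002], [0.046, 0.999, 0.0], [0.002, 0.0, -1.0]]
contact_force: [0.2, -0.4, -1.3]
opening: 0.474
grasp_force: 15.0
```

Emit:
{"fn": "servo_tool", "kwargs": {"increments": [[0,0,-25,0,0,0,0.7],[0,0,-50,0,0,0,0.7],[0,0,-70,0,0,0,0.7],[0,0,-82,0,0,0,0.7],[0,0,-87,0,0,0,0.7],[0,0,-89.5,0,0,0,0.7],[0,0,-89.5,0,0,0,0.7],[0,0,-89.5,0,0,0,0.35]]}}

```text
time: 11.3
eef_pos: [581.7, 137.5, 42.0]
tool_rot: [[-0.999, 0.048, 0.001], [0.048, 0.999, 0.0], [-0.001, 0.0, -1.0]]
contact_force: [0.8, 0.3, -0.4]
opening: 0.558
grasp_force: 0.0
```

Emit:
{"fn": "servo_tool", "kwargs": {"increments": [[0,0,0,0,0,0,0.35],[0,0,0,0,0,0,0.35],[0,0,20,0,0,0,0.35],[0,0,50,0,0,0,0.35],[0,0,90,0,0,0,0.35],[0,0,125,0,0,0,0.35],[0,0,150,0,0,0,0.35],[0,0,150,0,0,0,0.2]]}}

```text
time: 12.3
eef_pos: [583.0, 137.6, 195.0]
tool_rot: [[-0.999, 0.048, 0.007], [0.048, 0.999, 0.0], [-0.007, 0.001, -1.0]]
contact_force: [-0.5, 0.4, -0.7]
opening: 0.738
grasp_force: 0.0
```

```bash
python3 - <<'E'
from h import *
s=r.observe();print(s["eef_pos"],s["time"])
im=snap("wrist","w4");print(*dies("wrist",im,76),sep="\n")
im=snap("top","t4");print("top",*dies("top",im,46,amin=8),sep="\n")
E
```

```text
[582.98500213 137.64162306 195.0473211 ] 12.3
(256.8, 181.8, 11.9, array([578.8, 138.3,  76. ]))
top
(370.5, 242.5, 2.9, array([ 428.7, -375.3,   46. ]))
(349.6, 241.0, 2.6, array([ 434.6, -293.3,   46. ]))
(314.0, 239.5, 2.7, array([ 440.6, -153. ,   46. ]))
(240.5, 203.5, 2.9, array([585.7, 138.4,  46. ]))
(324.4, 157.0, 10.3, array([ 782.1, -207.6,   46. ]))
```

View pics/w4.png

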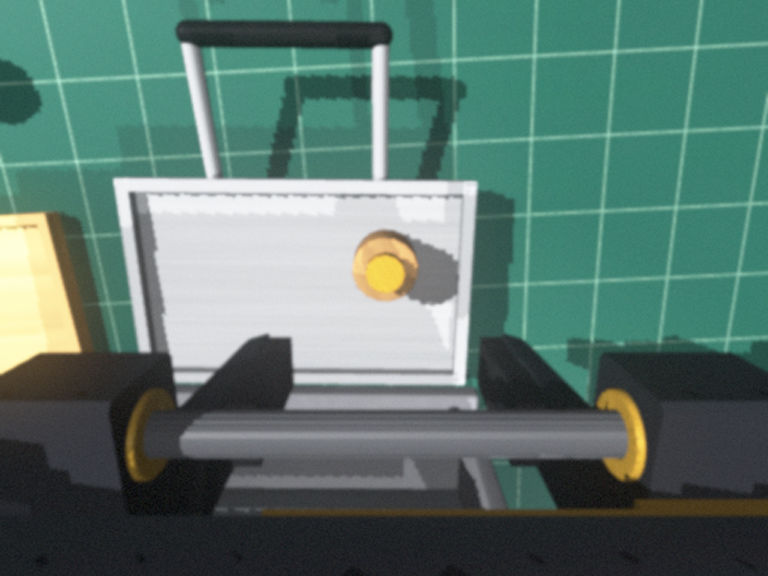

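Emit:
{"fn": "servo_tool", "kwargs": {"increments": [[-10,-30,0,0,0,0,0.2],[-28,-70,0,0,0,0,0.2],[-48,-115,0,0,0,0,0.2],[-72,-162,0,0,0,0,0.2],[-96,-210,0,0,0,0,0.2],[-118,-250,-20,0,0,0,0.2],[-136,-282,-50,0,0,0,0.2],[-141.5,-295.6,-90,0,0,0,0.2]]}}

```text
time: 13.4
eef_pos: [438.4, -159.5, 99.9]
tool_rot: [[-0.999, 0.051, -0.0], [0.051, 0.999, -0.0], [0.0, -0.0, -1.0]]
contact_force: [0.5, 0.7, 0.3]
opening: 0.8
grasp_force: 0.0
```

Emit:
{"fn": "servo_tool", "kwargs": {"increments": [[0,0,-30,0,0,0,0.2],[0,0,-60,0,0,0,0.2],[0,0,-82,0,0,0,0.2],[0,0,-94,0,0,0,0.2],[0,0,-94,0,0,0,0.7],[0,0,-94,0,0,0,0.7],[0,0,-94,0,0,0,0.7],[0,0,-94,0,0,0,0.7]]}}

```text
time: 14.4
eef_pos: [440.2, -158.4, 7.9]
tool_rot: [[-0.999, 0.048, 0.001], [0.048, 0.999, -0.001], [-0.001, -0.001, -1.0]]
contact_force: [-0.1, 0.5, 2.4]
opening: 0.473
grasp_force: 15.0
```

Emit:
{"fn": "servo_tool", "kwargs": {"increments": [[0,0,0,0,0,0,0.7],[0,0,15,0,0,0,0.7],[0,0,40,0,0,0,0.7],[0,0,75,0,0,0,0.7],[0,0,105,0,0,0,0.7],[0,0,120,0,0,0,0.7],[0,0,120,0,0,0,0.7],[0,0,120,0,0,0,0.7]]}}

```text
time: 15.4
eef_pos: [438.9, -157.6, 126.1]
tool_rot: [[-0.999, 0.048, -0.002], [0.048, 0.999, 0.001], [0.002, 0.001, -1.0]]
contact_force: [-0.5, 0.3, -1.3]
opening: 0.47
grasp_force: 15.0
```

Emit:
{"fn": "servo_tool", "kwargs": {"increments": [[15,20,0,0,0,0,0.7],[38,50,0,0,0,0,0.7],[65,84,0,0,0,0,0.7],[92,119,0,0,0,0,0.7],[120,155,0,0,0,0,0.7],[147,190,0,0,0,0,0.7],[168,218,0,0,0,0,0.7],[179.5,232.5,0,0,0,0,0.7]]}}

```text
time: 16.4
eef_pos: [618.8, 75.8, 125.2]
tool_rot: [[-0.999, 0.047, -0.003], [0.047, 0.999, 0.0], [0.003, 0.0, -1.0]]
contact_force: [0.0, 0.5, -0.9]
opening: 0.473
grasp_force: 15.0
```

Emit:
{"fn": "servo_tool", "kwargs": {"increments": [[0,0,-20,0,0,0,0.7],[0,0,-45,0,0,0,0.7],[0,0,-66,0,0,0,0.7],[0,0,-78,0,0,0,0.7],[0,0,-84,0,0,0,0.7],[0,0,-87.5,0,0,0,0.7],[0,0,-87.5,0,0,0,0.7],[0,0,-87.5,0,0,0,0.35]]}}

```text
time: 17.4
eef_pos: [619.8, 74.4, 40.6]
tool_rot: [[-0.999, 0.048, 0.002], [0.048, 0.999, -0.0], [-0.002, -0.0, -1.0]]
contact_force: [-0.1, -0.6, 0.2]
opening: 0.561
grasp_force: 0.0
```

Emit:
{"fn": "servo_tool", "kwargs": {"increments": [[0,0,0,0,0,0,0.35],[0,0,0,0,0,0,0.35],[0,0,20,0,0,0,0.35],[0,0,50,0,0,0,0.35],[0,0,90,0,0,0,0.35],[0,0,125,0,0,0,0.35],[0,0,155,0,0,0,0.35],[0,0,155,0,0,0,0.2]]}}

```text
time: 18.4
eef_pos: [621.3, 74.3, 199.3]
tool_rot: [[-0.999, 0.048, 0.008], [0.048, 0.999, -0.001], [-0.008, -0.0, -1.0]]
contact_force: [-0.6, -0.9, -1.0]
opening: 0.741
grasp_force: 0.0
```

```bash
python3 - <<'E'
from h import *
s=r.observe();print(s["eef_pos"],s["time"])
im=snap("wrist","w5");print(*dies("wrist",im,76),sep="\n")
im=snap("top","t5");print("top",*dies("top",im,46,amin=8),sep="\n")
E
```

```text
[621.29583688  74.34769815 199.34900075] 18.4
(256.4, 182.4, 11.9, array([618.7,  74.6,  76. ]))
(325.6, 135.3, 13.1, array([579.3, 136.9,  76. ]))
top
(370.5, 243.0, 2.7, array([ 426.7, -375.1,   46. ]))
(349.8, 240.8, 2.5, array([ 435.5, -294. ,   46. ]))
(324.5, 157.4, 10.7, array([ 780.3, -207.8,   46. ]))
```

Emit:
{"fn": "servo_tool", "kwargs": {"increments": [[-10,-35,0,0,0,0,0.3],[-26,-80,0,0,0,0,0.3],[-42,-130,0,0,0,0,0.3],[-60,-182,0,0,0,0,0.3],[-80,-235,0,0,0,0,0.3],[-100,-290,0,0,0,0,0.3],[-122,-340,0,0,0,0,0.3],[-131,-373.5,0,0,0,0,0.3]]}}

```text
time: 19.5
eef_pos: [486.0, -300.6, 193.0]
tool_rot: [[-0.999, 0.05, -0.002], [0.05, 0.999, 0.002], [0.003, 0.002, -1.0]]
contact_force: [1.2, -0.3, -0.3]
opening: 0.698
grasp_force: 0.0
```

```bash
python3 - <<'E'
from h import *
s=r.observe();print(s["eef_pos"],s["time"])
im=snap("wrist","w6");print(*dies("wrist",im,46),sep="\n")
E
```

```text
[ 486.00077489 -300.61553855  192.99238313] 19.5
(260.7, 128.3, 12.1, array([ 437. , -297.3,   46. ]))
(175.5, 124.0, 13.1, array([ 428.8, -377.9,   46. ]))
(275.2, 20.4, 15.0, array([ 345.2, -280.2,   46. ]))
```

Emit:
{"fn": "servo_tool", "kwargs": {"increments": [[-20,1,-20,0,0,0,0.32],[-45,1.5,-55,0,0,0,0.32],[-53,1.5,-95,0,0,0,0.32],[-53,1.5,-135,0,0,0,0.32],[-53,1.5,-165,0,0,0,0.32],[-53,1.5,-180,0,0,0,0.32],[-53,1.5,-184,0,0,0,0.32],[-53,1.5,-184,0,0,0,0.32]]}}

```text
time: 20.55
eef_pos: [435.5, -297.8, 11.2]
tool_rot: [[-0.999, 0.048, 0.0], [0.048, 0.999, -0.0], [-0.0, -0.0, -1.0]]
contact_force: [0.3, 0.4, 0.1]
opening: 0.68
grasp_force: 0.0
```

Emit:
{"fn": "servo_tool", "kwargs": {"increments": [[0,0,0,0,0,0,0.7],[0,0,0,0,0,0,0.7],[0,0,0,0,0,0,0.7],[0,0,0,0,0,0,0.7],[0,0,15,0,0,0,0.7],[0,0,45,0,0,0,0.7],[0,0,85,0,0,0,0.7],[0,0,115,0,0,0,0.7]]}}

```text
time: 21.55
eef_pos: [435.4, -298.1, 128.2]
tool_rot: [[-0.999, 0.048, 0.001], [0.048, 0.999, -0.002], [-0.001, -0.002, -1.0]]
contact_force: [-0.6, -0.6, -1.2]
opening: 0.477
grasp_force: 15.0
```

Emit:
{"fn": "servo_tool", "kwargs": {"increments": [[10,20,4,0,0,0,0.7],[28,60,4,0,0,0,0.7],[47,105,4,0,0,0,0.7],[67,150,4,0,0,0,0.7],[88,196,4,0,0,0,0.7],[109,243,4,0,0,0,0.7],[128,285,4,0,0,0,0.7],[140,312,4,0,0,0,0.7]]}}

```text
time: 22.55
eef_pos: [575.7, 16.4, 130.5]
tool_rot: [[-0.999, 0.047, 0.001], [0.047, 0.999, -0.0], [-0.001, -0.0, -1.0]]
contact_force: [0.0, 0.7, -1.7]
opening: 0.473
grasp_force: 15.0
```

Emit:
{"fn": "servo_tool", "kwargs": {"increments": [[0,0,-20,0,0,0,0.7],[0,0,-45,0,0,0,0.7],[0,0,-66,0,0,0,0.7],[0,0,-78,0,0,0,0.7],[0,0,-84,0,0,0,0.7],[0,0,-87,0,0,0,0.7],[0,0,-87,0,0,0,0.7],[0,0,-87,0,0,0,0.7]]}}

```text
time: 23.55
eef_pos: [575.6, 14.3, 43.3]
tool_rot: [[-0.999, 0.048, 0.001], [0.048, 0.999, -0.0], [-0.001, -0.0, -1.0]]
contact_force: [0.4, -0.9, -1.5]
opening: 0.475
grasp_force: 15.0
```

Lower a bit, release, and rise; then move to behind the handle.

Emit:
{"fn": "servo_tool", "kwargs": {"increments": [[0,0,-1.5,0,0,0,0.7],[0,0,-1.5,0,0,0,0.36],[0,0,-1.5,0,0,0,0.36],[0,0,-1,0,0,0,0.36],[0,0,25,0,0,0,0.36],[0,0,60,0,0,0,0.36],[0,0,100,0,0,0,0.36],[0,0,140,0,0,0,0.36]]}}

```text
time: 24.55
eef_pos: [575.0, 14.4, 184.0]
tool_rot: [[-0.999, 0.048, -0.0], [0.048, 0.999, -0.0], [0.0, -0.0, -1.0]]
contact_force: [0.5, -0.3, 0.3]
opening: 0.642
grasp_force: 0.0
```

Emit:
{"fn": "servo_tool", "kwargs": {"increments": [[10,20,20,0,0,0,0.8],[15,50,30,0,0,0,1],[15,60,30,0,0,0,1],[15,60,30,0,0,0,1],[15,60,30,0,0,0,1],[15,60,30,0,0,0,1],[15,60,30,0,0,0,1],[15,60,30,0,0,0,1]]}}

```text
time: 25.55
eef_pos: [590.1, 74.1, 212.6]
tool_rot: [[-0.999, 0.049, -0.0], [0.049, 0.999, -0.0], [0.0, -0.0, -1.0]]
contact_force: [-0.7, -0.5, -0.9]
opening: 0.008
grasp_force: 0.0
```

```bash
python3 - <<'E'
from h import *
s=r.observe();print(s["eef_pos"],s["time"])
im=snap("wrist","w7");print(*dies("wrist",im,76),sep="\n")
E
```

```text
[590.13603898  74.07339924 212.6470877 ] 25.55
(258.4, 209.9, 11.3, array([620.3,  74.9,  76. ]))
(194.0, 169.5, 11.9, array([576.7,  15.6,  76. ]))
(322.2, 167.8, 12.3, array([581. , 137.4,  76. ]))
```

View pics/w7.png

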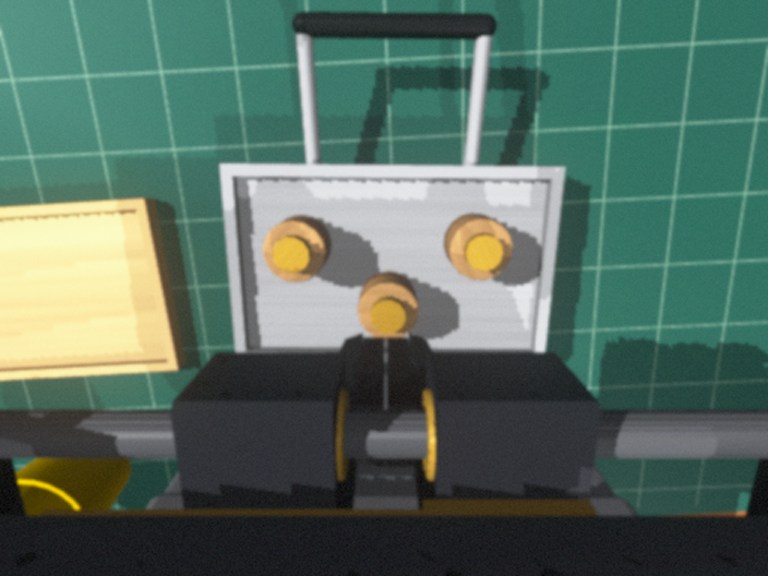

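Emit:
{"fn": "servo_tool", "kwargs": {"increments": [[-40,4,0,0,0,0,1],[-95,8,0,0,0,0,1],[-145,12,0,0,0,0,1],[-187,16,-15,0,0,0,1],[-187,16,-65,0,0,0,1],[-187,16,-115,0,0,0,1],[-187,16,-155,0,0,0,1],[-187,16,-172,0,0,0,1]]}}

```text
time: 26.6
eef_pos: [401.6, 90.5, 38.7]
tool_rot: [[-0.999, 0.048, -0.003], [0.048, 0.999, 0.0], [0.003, 0.0, -1.0]]
contact_force: [-0.3, -0.3, -0.5]
opening: 0.005
grasp_force: 0.0
```

Emit:
{"fn": "servo_tool", "kwargs": {"increments": [[8,-0.4,0,0,0,0,1],[16,-0.8,0,0,0,0,1],[22,-1.1,0,0,0,0,1],[28,-1.4,0,0,0,0,1],[36,-1.7,0,0,0,0,1],[46,-2.2,0,0,0,0,1],[58,-2.8,0,0,0,0,1],[72,-3.5,0,0,0,0,1]]}}

```text
time: 27.6
eef_pos: [476.0, 86.8, 40.7]
tool_rot: [[-0.999, 0.048, -0.0], [0.048, 0.999, -0.0], [0.0, -0.0, -1.0]]
contact_force: [-2.2, -1.7, 1.4]
opening: 0.003
grasp_force: 1.1
```

Emit:
{"fn": "servo_tool", "kwargs": {"increments": [[15,-0.7,0,0,0,0,1],[30,-1.5,0,0,0,0,1],[45,-2.2,0,0,0,0,1],[60,-2.9,0,0,0,0,1],[75,-3.6,0,0,0,0,1],[88,-4.3,0,0,0,0,1],[98,-4.8,0,0,0,0,1],[105,-5.1,0,0,0,0,1]]}}

```text
time: 28.6
eef_pos: [580.7, 81.8, 40.6]
tool_rot: [[-0.999, 0.048, -0.0], [0.048, 0.999, 0.0], [0.0, 0.0, -1.0]]
contact_force: [-2.9, -1.1, -0.3]
opening: 0.006
grasp_force: 0.9
```

Emit:
{"fn": "servo_tool", "kwargs": {"increments": [[4,-0.2,0,0,0,0,1],[7,-0.3,0,0,0,0,1],[10,-0.5,0,0,0,0,1],[13,-0.6,0,0,0,0,1],[16,-0.8,0,0,0,0,1],[18,-0.9,0,0,0,0,1],[20,-1,0,0,0,0,1],[20,-1,0,0,0,0,1]]}}

```text
time: 29.6
eef_pos: [600.6, 80.9, 40.8]
tool_rot: [[-0.999, 0.048, 0.001], [0.048, 0.999, 0.0], [-0.001, 0.0, -1.0]]
contact_force: [-0.2, -0.7, -0.4]
opening: 0.001
grasp_force: 0.2
```

Creep until the stop shows.

Emit:
{"fn": "servo_tool", "kwargs": {"increments": [[2,-0.1,0,0,0,0,1],[4,-0.2,0,0,0,0,1],[6,-0.3,0,0,0,0,1],[8,-0.4,0,0,0,0,1],[8,-0.4,0,0,0,0,1],[8,-0.4,0,0,0,0,1],[8,-0.4,0,0,0,0,1],[8,-0.4,0,0,0,0,1]]}}

```text
time: 30.6
eef_pos: [605.3, 80.6, 40.6]
tool_rot: [[-0.999, 0.048, -0.007], [0.048, 0.999, 0.0], [0.007, -0.0, -1.0]]
contact_force: [-14.3, -1.4, 10.1]
opening: 0.001
grasp_force: 6.7
```

Emit:
{"fn": "servo_tool", "kwargs": {"increments": [[-25,1,0,0,0,0,1],[-55,3,30,0,0,0,1],[-70,5,85,0,0,0,1],[-70,10,135,0,0,-1,1],[-70,20,185,0,0,-2,1],[-70,30,230,0,0,-3,0],[-70,40,270,0,0,-4,0],[-70,50,300,0,0,-5,0]]}}

```text
time: 31.6
eef_pos: [538.9, 130.9, 343.4]
tool_rot: [[-0.6, 0.8, 0.004], [0.8, 0.6, 0.0], [-0.002, 0.003, -1.0]]
contact_force: [0.2, 0.3, -0.6]
opening: 0.324
grasp_force: 0.0
```

Emit:
{"fn": "servo_tool", "kwargs": {"increments": [[0,30,0,0,0,-1,0],[0,60,0,0,0,-2,0],[0,90,0,0,0,-3,0],[0,120,0,0,0,-4,0],[0,140,0,0,0,-4,0],[0,140,0,0,0,-4,0],[0,140,0,0,0,-4,0],[0,140,0,0,0,-4,0]]}}

```text
time: 32.6
eef_pos: [538.4, 269.5, 340.8]
tool_rot: [[0.049, 0.999, 0.0], [0.999, -0.049, -0.0], [-0.0, 0.0, -1.0]]
contact_force: [0.6, -0.4, 0.6]
opening: 0.997
grasp_force: 0.0
```

```bash
python3 - <<'E'
from h import *
s=r.observe();print(s["eef_pos"],s["time"],s["qpos"])
im=snap("wrist","w8")
E
```

```text
[538.37922287 269.46506343 340.76470427] 32.6 [ 2.67233688e-01  1.76936949e-01  1.40751940e+00 -2.12968160e-04
  1.55709891e+00  3.15767460e-01]
```

View pics/w8.png

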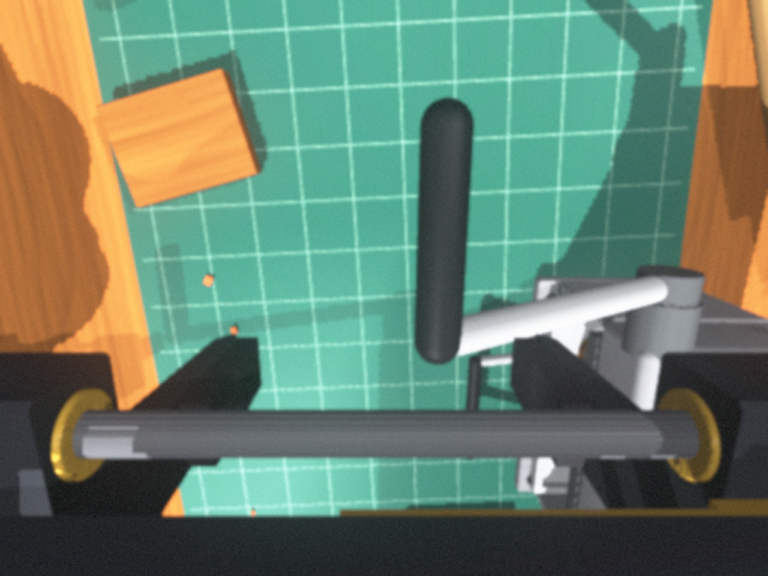

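```bash
python3 - <<'E'
from h import *
W=lambda u,v,z:plane("wrist",u/1.5,v/1.5,z)
print(W(447,100,295),W(443,230,290),W(438,360,295),W(458,335,290))
E
```

```text
[567.2 359.4 295. ] [565.5 307.3 290. ] [561.7 248.3 295. ] [571.7 258.1 290. ]
```

Emit:
{"fn": "servo_tool", "kwargs": {"increments": [[10,20,0,0,0,0,0],[20,40,0,0,0,0,0],[27,48.5,0,0,0,0,0],[27,48.5,-25,0,0,0,0],[27,48.5,-50,0,0,0,0],[27,48.5,-65,0,0,0,0],[27,48.5,-70,0,0,0,0],[27,48.5,-70,0,0,0,0]], "force": 30}}

```text
time: 33.65
eef_pos: [565.4, 318.8, 271.1]
tool_rot: [[0.048, 0.999, 0.0], [0.999, -0.048, 0.0], [0.0, 0.0, -1.0]]
contact_force: [-0.1, -0.2, -0.1]
opening: 0.998
grasp_force: 0.0
```

Emit:
{"fn": "servo_tool", "kwargs": {"increments": [[0,0,0,0,0,0,0.5],[0,0,0,0,0,0,0.7],[0,0,0,0,0,0,0.9],[0,0,0,0,0,0,0.9],[0,0,0,0,0,0,0.9],[0,0,0,0,0,0,0.9],[0,0,0,0,0,0,0.9],[0,0,0,0,0,0,0.9]]}}

```text
time: 34.65
eef_pos: [565.7, 318.9, 270.8]
tool_rot: [[0.049, 0.999, 0.001], [0.999, -0.049, 0.0], [0.0, 0.001, -1.0]]
contact_force: [2.9, 0.1, -1.8]
opening: 0.234
grasp_force: 29.9
```

Emit:
{"fn": "servo_tool", "kwargs": {"increments": [[-5.5,0.3,-9.5,0,0,0,0.9],[-10.5,0.5,-19.3,0,0,0,0.9],[-14.9,0.7,-29.4,0,0,0,0.9],[-18.7,0.9,-39.7,0,0,0,0.9],[-22,1.1,-50.2,0,0,0,0.9],[-24.7,1.2,-60.9,0,0,0,0.9],[-26.8,1.3,-71.6,0,0,0,0.9],[-28.3,1.4,-82.5,0,0,0,0.9]]}}

```text
time: 35.65
eef_pos: [538.2, 320.5, 188.8]
tool_rot: [[0.048, 0.999, 0.004], [0.999, -0.049, 0.001], [0.001, 0.004, -1.0]]
contact_force: [6.4, -0.0, 3.7]
opening: 0.221
grasp_force: 29.3
```

Emit:
{"fn": "servo_tool", "kwargs": {"increments": [[-0.9,0,-11,0,0,0,0.9],[-1.2,0,-22,0,0,0,0.9],[-0.9,0,-33,0,0,0,0.9],[0,0,-44,0,0,0,0.9],[1.5,-0.1,-54.9,0,0,0,0.9],[3.6,-0.2,-65.6,0,0,0,0.9],[6.3,-0.3,-76.2,0,0,0,0.9],[9.6,-0.5,-86.8,0,0,0,0.9]]}}

```text
time: 36.65
eef_pos: [544.3, 320.1, 101.1]
tool_rot: [[0.048, 0.999, -0.004], [0.999, -0.048, -0.0], [-0.0, -0.004, -1.0]]
contact_force: [-6.2, -0.1, 12.1]
opening: 0.21
grasp_force: 29.9
```

Emit:
{"fn": "servo_tool", "kwargs": {"increments": [[3.8,-0.2,-10.3,0,0,0,0.9],[8.2,-0.4,-20.4,0,0,0,0.9],[13.2,-0.6,-30.2,0,0,0,0.9],[18.7,-0.9,-39.7,0,0,0,0.9],[19.5,-0.9,-42,0,0,0,0.9],[20,-0.9,-44,0,0,0,0.9],[20,-0.9,-45,0,0,0,0.9],[20,-0.9,-45,0,0,0,0.9]], "force": 40}}

```text
time: 37.65
eef_pos: [562.6, 319.1, 55.5]
tool_rot: [[0.047, 0.999, -0.007], [0.999, -0.047, -0.001], [-0.002, -0.007, -1.0]]
contact_force: [-9.1, -1.0, 10.6]
opening: 0.203
grasp_force: 40.0
```

Emit:
{"fn": "servo_tool", "kwargs": {"increments": [[0,0,-1,0,0,0,0.9],[0.5,0,-2,0,0,0,0.9],[0.5,0,-3,0,0,0,0.9],[0.5,0,-4,0,0,0,0.9],[0.5,0,-4,0,0,0,0.9],[0.5,0,-4,0,0,0,0.9],[0.5,0,-4,0,0,0,0.9],[0.5,0,-4,0,0,0,0.9]], "force": 60}}

```text
time: 38.65
eef_pos: [564.4, 319.0, 52.6]
tool_rot: [[0.048, 0.999, -0.005], [0.999, -0.048, -0.001], [-0.001, -0.004, -1.0]]
contact_force: [-9.1, -2.9, 13.9]
opening: 0.2
grasp_force: 59.9
```

```bash
python3 - <<'E'
from h import *
s=r.observe();print(s["eef_pos"],s["time"],s["contact_force"])
im=snap("scene","s9");cv2.imwrite("pics/s9c.png",cv2.resize(im[100:300,170:400,::-1],None,fx=3,fy=3,interpolation=cv2.INTER_CUBIC))
E
```

```text
[564.41576695 318.96625916  52.55873454] 38.65 [-9.05633131 -2.91097543 13.87284111]
```

View pics/s9c.png

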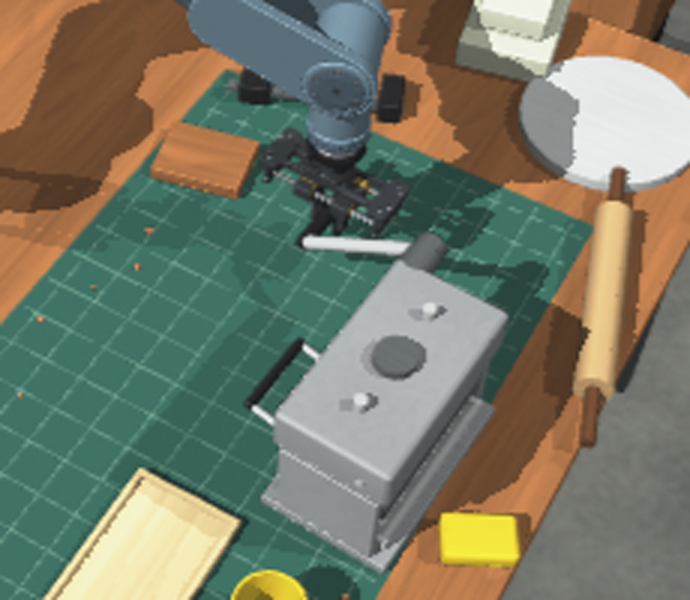

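```bash
python3 - <<'E'
from h import *
for phi in (0.8,0.9,1.0,1.1):
    th=.55-phi; c=np.array([565+170.3,258-8.3]) ; x=c[0]-200*np.cos(th); y=c[1]+.0485*200*np.cos(th)
    print(phi, proj("scene",(x,y,185+200*np.sin(th))), proj("scene",(x+60*np.cos(th),y,185+140*np.sin(th))))
# rod centre line in picture
print([(u/3+170,v/3+100) for u,v in((308,243),(400,248))])
E
```

```text
0.8 [267.7 168.1] [281.3 171.6]
0.9 [268.8 172. ] [282.  174.4]
1.0 [270.4 176. ] [283.  177.3]
1.1 [272.3 180. ] [284.3 180.1]
[(272.6666666666667, 181.0), (303.33333333333337, 182.66666666666669)]
```

Emit:
{"fn": "servo_tool", "kwargs": {"increments": [[0,0,-1,0,0,0,0.9],[0,0,-2,0,0,0,0.9],[0,0,-3,0,0,0,0.9],[0,0,-4,0,0,0,0.9],[0,0,-5,0,0,0,0.9],[0,0,-5,0,0,0,0.9],[0,0,-5,0,0,0,0.9],[0,0,-5,0,0,0,0.9]]}}

```text
time: 39.7
eef_pos: [565.8, 319.0, 50.1]
tool_rot: [[0.048, 0.999, -0.002], [0.999, -0.048, -0.001], [-0.001, -0.002, -1.0]]
contact_force: [-10.9, -5.3, 25.8]
opening: 0.2
grasp_force: 60.8
```

Emit:
{"fn": "servo_tool", "kwargs": {"increments": [[-3.5,0.2,5.9,0,0,0,0.9],[-6.8,0.3,12,0,0,0,0.9],[-9.9,0.5,18,0,0,0,0.9],[-12.8,0.6,24.3,0,0,0,0.9],[-15.4,0.7,30.7,0,0,0,0.9],[-17.8,0.9,37,0,0,0,0.9],[-20,1,43.7,0,0,0,0.9],[-22,1.1,50.2,0,0,0,0.9]]}}

```text
time: 40.7
eef_pos: [544.5, 320.0, 97.2]
tool_rot: [[0.049, 0.999, -0.001], [0.999, -0.049, 0.0], [0.0, -0.001, -1.0]]
contact_force: [8.6, 0.9, 0.2]
opening: 0.202
grasp_force: 60.1
```

Emit:
{"fn": "servo_tool", "kwargs": {"increments": [[-1.7,0.1,6.6,0,0,0,0.9],[-3.3,0.2,13.4,0,0,0,0.9],[-4.6,0.2,20.1,0,0,0,0.9],[-5.6,0.3,26.9,0,0,0,0.9],[-6.4,0.3,33.7,0,0,0,0.9],[-7,0.3,40.5,0,0,0,0.9],[-7.4,0.4,47.4,0,0,0,0.9],[-7.5,0.4,54.3,0,0,0,0.9]]}}

```text
time: 41.7
eef_pos: [536.1, 320.0, 150.3]
tool_rot: [[0.049, 0.999, -0.004], [0.999, -0.049, -0.001], [-0.001, -0.003, -1.0]]
contact_force: [6.9, 0.5, -2.1]
opening: 0.201
grasp_force: 60.0
```

Emit:
{"fn": "servo_tool", "kwargs": {"increments": [[0.1,0,6.9,0,0,0,0.9],[0.5,0,13.8,0,0,0,0.9],[1.1,-0.1,20.6,0,0,0,0.9],[1.9,-0.1,27.4,0,0,0,0.9],[2.9,-0.1,34.2,0,0,0,0.9],[4.2,-0.2,40.9,0,0,0,0.9],[5.8,-0.3,47.7,0,0,0,0.9],[7.5,-0.4,54.3,0,0,0,0.9]]}}

```text
time: 42.7
eef_pos: [542.0, 319.5, 205.1]
tool_rot: [[0.048, 0.999, -0.007], [0.999, -0.048, -0.002], [-0.002, -0.007, -1.0]]
contact_force: [-7.3, -3.7, -0.4]
opening: 0.202
grasp_force: 60.3
```

Emit:
{"fn": "servo_tool", "kwargs": {"increments": [[2,-0.1,6.5,0,0,0,0.9],[4.2,-0.2,13.2,0,0,0,0.9],[6.6,-0.3,19.5,0,0,0,0.9],[9.2,-0.4,25.9,0,0,0,0.9],[12.1,-0.6,32.2,0,0,0,0.9],[15.2,-0.7,38.2,0,0,0,0.9],[18.5,-0.9,44.3,0,0,0,0.9],[22,-1.1,50.2,0,0,0,0.9]]}}

```text
time: 43.7
eef_pos: [561.9, 318.3, 255.7]
tool_rot: [[0.047, 0.999, -0.012], [0.999, -0.047, -0.003], [-0.004, -0.012, -1.0]]
contact_force: [-18.5, -6.7, 6.0]
opening: 0.201
grasp_force: 60.1
```

Emit:
{"fn": "servo_tool", "kwargs": {"increments": [[0,0,1,0,0,0,0.9],[0,0,2,0,0,0,0.9],[0,0,3,0,0,0,0.9],[0,0,4,0,0,0,0.9],[0,0,5,0,0,0,0.9],[0,0,6,0,0,0,0.9],[0,0,7,0,0,0,0.9],[0,0,7,0,0,0,0.9]], "force": 25}}

```text
time: 44.7
eef_pos: [565.6, 318.3, 261.8]
tool_rot: [[0.048, 0.999, -0.004], [0.999, -0.048, -0.002], [-0.002, -0.004, -1.0]]
contact_force: [-5.7, -4.4, -7.6]
opening: 0.212
grasp_force: 25.3
```

Emit:
{"fn": "servo_tool", "kwargs": {"increments": [[0,0,0,0,0,0,0.74],[0,0,0,0,0,0,0.7],[0,0,0,0,0,0,0.6],[0,0,0,0,0,0,0.4],[0,0,0,0,0,0,0.2],[0,0,20,0,0,0,0],[0,0,45,0,0,0,0],[0,0,80,0,0,0,0]]}}

```text
time: 45.7
eef_pos: [566.8, 318.8, 344.9]
tool_rot: [[0.048, 0.999, -0.0], [0.999, -0.048, -0.0], [-0.0, -0.0, -1.0]]
contact_force: [0.0, 0.3, -0.3]
opening: 0.945
grasp_force: 0.0
```

Emit:
{"fn": "servo_tool", "kwargs": {"increments": [[0,-10,20,0,0,0,0],[-10,-40,20,0,0,1,0],[-10,-75,20,0,0,2,0.5],[-10,-110,20,0,0,3,1],[-10,-145,20,0,0,4,1],[-10,-180,20,0,0,5,1],[-5,-210,20,0,0,6,1],[0,-239,20,0,0,7,1]]}}

```text
time: 46.7
eef_pos: [566.8, 78.2, 364.1]
tool_rot: [[-0.924, 0.382, 0.001], [0.382, 0.924, -0.0], [-0.001, 0.0, -1.0]]
contact_force: [0.2, 0.2, -0.1]
opening: 0.345
grasp_force: 0.0
```

Emit:
{"fn": "servo_tool", "kwargs": {"increments": [[10,0,-20,0,0,1,1],[25,0,-50,0,0,2,1],[45,0,-80,0,0,2,1],[60,0,-110,0,0,2,1],[70,0,-125,0,0,2,1],[77,0,-140,0,0,2,1],[77,0,-140,0,0,2,1],[77,0,-140,0,0,2,1]]}}

```text
time: 47.7
eef_pos: [644.2, 79.9, 224.6]
tool_rot: [[-0.999, 0.048, 0.001], [0.048, 0.999, -0.0], [-0.001, -0.0, -1.0]]
contact_force: [-0.4, 0.5, -0.2]
opening: 0.004
grasp_force: 0.0
```

```bash
python3 - <<'E'
from h import *
s=r.observe();print(s["eef_pos"],s["time"],s["contact_force"])
im=snap("wrist","w10"); im=snap("top","t10")
E
```

```text
[644.22889702  79.92936012 224.5522982 ] 47.7 [-0.41352491  0.48598883 -0.20387275]
```

View pics/w10.png

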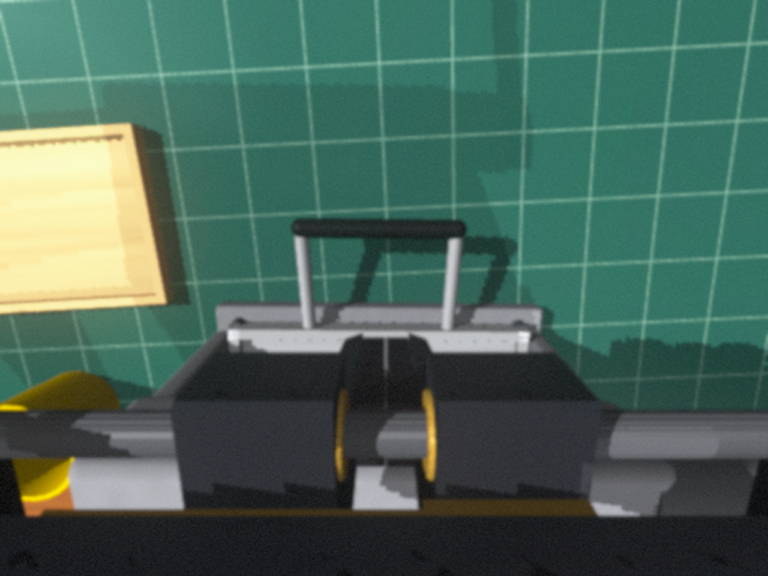

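Emit:
{"fn": "servo_tool", "kwargs": {"increments": [[0,0,-40,0,0,0,1],[0,0,-80,0,0,0,1],[0,0,-120,0,0,0,1],[0,0,-155,0,0,0,1],[0,0,-178,0,0,0,1],[0,0,-189,0,0,0,1],[-4,0.2,-189,0,0,0,1],[-10,0.5,-189,0,0,0,1]]}}

```text
time: 48.8
eef_pos: [635.1, 80.3, 36.0]
tool_rot: [[-0.999, 0.048, 0.003], [0.048, 0.999, -0.0], [-0.003, -0.0, -1.0]]
contact_force: [1.8, -0.2, -1.1]
opening: 0.003
grasp_force: 0.9
```

Emit:
{"fn": "servo_tool", "kwargs": {"increments": [[-8,0.4,0,0,0,0,1],[-18,0.9,0,0,0,0,1],[-31,1.5,0,0,0,0,1],[-45,2.2,0,0,0,0,1],[-60,2.9,0,0,0,0,1],[-75,3.6,0,0,0,0,1],[-88,4.3,0,0,0,0,1],[-98,4.8,0,0,0,0,1]]}}

```text
time: 49.8
eef_pos: [534.8, 85.4, 34.3]
tool_rot: [[-0.999, 0.048, -0.001], [0.048, 0.999, 0.0], [0.001, 0.0, -1.0]]
contact_force: [2.4, 0.8, 0.3]
opening: 0.005
grasp_force: 1.0
```

Emit:
{"fn": "servo_tool", "kwargs": {"increments": [[-10,0.5,0,0,0,0,1],[-22,1.1,0,0,0,0,1],[-34,1.6,0,0,0,0,1],[-46,2.2,0,0,0,0,1],[-56,2.7,0,0,0,0,1],[-64,3.1,0,0,0,0,1],[-70,3.4,0,0,0,0,1],[-74,3.6,0,0,0,0,1]]}}

```text
time: 50.8
eef_pos: [461.7, 88.8, 34.5]
tool_rot: [[-0.999, 0.048, 0.0], [0.048, 0.999, -0.0], [-0.0, -0.0, -1.0]]
contact_force: [1.3, 1.2, -0.2]
opening: 0.003
grasp_force: 0.8
```

Emit:
{"fn": "servo_tool", "kwargs": {"increments": [[-1,0,0,0,0,0,1],[-3,0.1,0,0,0,0,1],[-4,0.2,0,0,0,0,1],[-4,0.2,0,0,0,0,1],[-4,0.2,0,0,0,0,1],[3,-0.1,0,0,0,0,1],[10,-0.5,0,0,0,0,1],[10,-0.5,20,0,0,0,1]]}}

```text
time: 51.8
eef_pos: [471.1, 88.2, 53.4]
tool_rot: [[-0.999, 0.048, -0.004], [0.048, 0.999, 0.0], [0.004, -0.0, -1.0]]
contact_force: [0.2, -0.1, 0.5]
opening: 0.005
grasp_force: 0.0
```

Rise and view the stamps.

Emit:
{"fn": "servo_tool", "kwargs": {"increments": [[0,0,40,0,0,0,1],[0,0,85,0,0,0,1],[20,-3,125,0,0,0,1],[60,-6,150,0,0,0,1],[100,-10,157,0,0,0,0.5],[119,-14,157,0,0,0,0.34],[119,-14,157,0,0,0,0.34],[119,-14,157,0,0,0,0.34]], "force": 15}}

```text
time: 52.8
eef_pos: [589.9, 74.5, 210.7]
tool_rot: [[-0.999, 0.048, -0.002], [0.048, 0.999, 0.0], [0.002, 0.0, -1.0]]
contact_force: [-0.4, -0.9, -0.6]
opening: 0.433
grasp_force: 0.0
```

```bash
python3 - <<'E'
from h import *
s=r.observe();print(s["eef_pos"],s["time"],s["contact_force"])
im=snap("wrist","w11"); print(*dies("wrist",im,66),sep="\n");im=snap("scene","s11")
E
```

```text
[589.89270317  74.47525971 210.70844196] 52.8 [-0.3919678  -0.85473355 -0.55552746]
(257.9, 207.9, 10.2, array([620.3,  74.8,  66. ]))
(194.7, 167.9, 10.6, array([576.2,  15. ,  66. ]))
(320.5, 166.0, 10.7, array([580.2, 137.9,  66. ]))
```

View pics/w11.png

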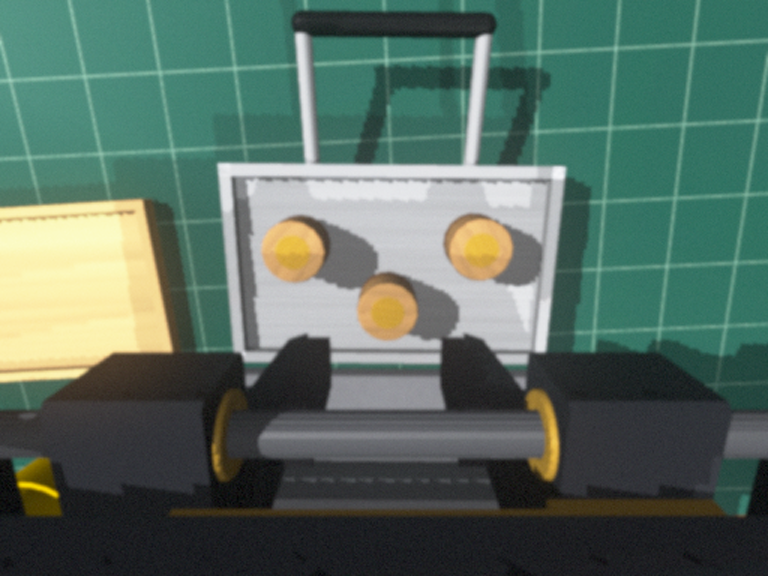

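View pics/s11.png

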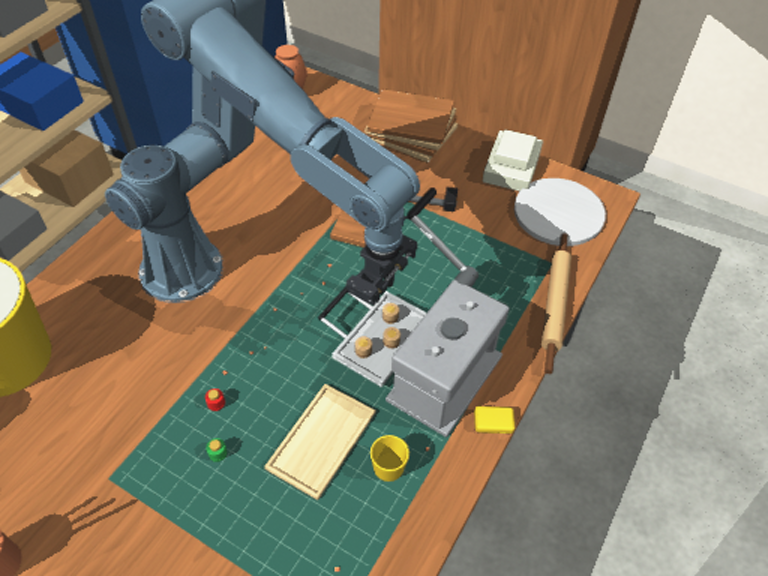

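Emit:
{"fn": "servo_tool", "kwargs": {"increments": [[-10,-40,-10,0,0,0,0.34],[-14,-59.5,-35,0,0,0,0.34],[-14,-59.5,-70,0,0,0,0.34],[-14,-59.5,-105,0,0,0,0.34],[-14,-59.5,-140,0,0,0,0.34],[-14,-59.5,-162,0,0,0,0.34],[-14,-59.5,-168,0,0,0,0.34],[-14,-59.5,-168,0,0,0,0.34]]}}

```text
time: 53.9
eef_pos: [576.9, 14.9, 43.8]
tool_rot: [[-0.999, 0.048, 0.0], [0.048, 0.999, -0.0], [-0.0, -0.0, -1.0]]
contact_force: [-0.1, 0.5, 0.3]
opening: 0.659
grasp_force: 0.0
```

Emit:
{"fn": "servo_tool", "kwargs": {"increments": [[0,0,0,0,0,0,0.7],[0,0,0,0,0,0,0.7],[0,0,0,0,0,0,0.7],[0,0,15,0,0,0,0.7],[0,0,45,0,0,0,0.7],[0,0,75,0,0,0,0.7],[0,0,90,0,0,0,0.7],[0,0,90,0,0,0,0.7]]}}

```text
time: 54.9
eef_pos: [577.7, 14.7, 134.7]
tool_rot: [[-0.999, 0.048, 0.002], [0.048, 0.999, -0.0], [-0.002, -0.0, -1.0]]
contact_force: [-0.1, -0.5, -1.6]
opening: 0.474
grasp_force: 15.0
```

Emit:
{"fn": "servo_tool", "kwargs": {"increments": [[2,-20,0,0,0,0,0.7],[5,-60,0,0,0,0,0.7],[9,-105,0,0,0,0,0.7],[13,-152,0,0,0,0,0.7],[17,-200,0,0,0,0,0.7],[20,-248,0,0,0,0,0.7],[23,-290,0,0,0,0,0.7],[24,-315,0,0,0,0,0.7]]}}

```text
time: 55.9
eef_pos: [599.6, -303.1, 131.6]
tool_rot: [[-0.999, 0.051, -0.002], [0.051, 0.999, 0.001], [0.002, 0.001, -1.0]]
contact_force: [0.2, 0.3, -1.1]
opening: 0.472
grasp_force: 15.0
```

Emit:
{"fn": "servo_tool", "kwargs": {"increments": [[0,0,-30,0,0,0,0.7],[0,0,-60,0,0,0,0.7],[0,0,-85,0,0,0,0.7],[0,0,-102,0,0,0,0.7],[0,0,-109,0,0,0,0.7],[0,0,-112,0,0,0,0.7],[0,0,-112,0,0,0,0.7],[0,0,-112,0,0,0,0.7]]}}

```text
time: 56.9
eef_pos: [601.6, -300.6, 22.4]
tool_rot: [[-0.999, 0.048, 0.002], [0.048, 0.999, -0.001], [-0.002, -0.001, -1.0]]
contact_force: [-0.7, 0.3, -1.7]
opening: 0.471
grasp_force: 15.0
```

Emit:
{"fn": "servo_tool", "kwargs": {"increments": [[0,0,-1.5,0,0,0,0.7],[0,0,-1.8,0,0,0,0.36],[0,0,-1.8,0,0,0,0.36],[0,0,-1,0,0,0,0.36],[0,0,25,0,0,0,0.36],[0,0,65,0,0,0,0.36],[0,0,105,0,0,0,0.36],[0,0,125,0,0,0,0.34]]}}

```text
time: 57.9
eef_pos: [601.9, -300.9, 149.1]
tool_rot: [[-0.999, 0.048, 0.003], [0.048, 0.999, -0.002], [-0.003, -0.002, -1.0]]
contact_force: [0.3, -0.2, 0.1]
opening: 0.66
grasp_force: 0.0
```

Emit:
{"fn": "servo_tool", "kwargs": {"increments": [[2,30,5,0,0,0,0.34],[5,80,5,0,0,0,0.34],[8,135,5,0,0,0,0.34],[11,190,5,0,0,0,0.34],[14,245,5,0,0,0,0.34],[16,300,5,0,0,0,0.34],[18,345,5,0,0,0,0.34],[18.5,375.3,5,0,0,0,0.34]]}}

```text
time: 58.9
eef_pos: [618.7, 77.4, 150.4]
tool_rot: [[-0.999, 0.047, -0.002], [0.047, 0.999, 0.0], [0.002, 0.0, -1.0]]
contact_force: [-0.8, -0.7, 0.7]
opening: 0.66
grasp_force: 0.0
```

Emit:
{"fn": "servo_tool", "kwargs": {"increments": [[0,0,-25,0,0,0,0.34],[0,0,-60,0,0,0,0.34],[0,0,-90,0,0,0,0.34],[0,0,-105,0,0,0,0.34],[0,0,-109,0,0,0,0.34],[0,0,-109,0,0,0,0.7],[0,0,-109,0,0,0,0.7],[0,0,-109,0,0,0,0.7]]}}

```text
time: 59.9
eef_pos: [620.4, 75.0, 43.7]
tool_rot: [[-0.999, 0.048, 0.002], [0.048, 0.999, -0.0], [-0.002, -0.0, -1.0]]
contact_force: [1.0, -1.3, 2.6]
opening: 0.476
grasp_force: 15.0
```

Emit:
{"fn": "servo_tool", "kwargs": {"increments": [[0,0,10,0,0,0,0.7],[0,0,40,0,0,0,0.7],[0,0,75,0,0,0,0.7],[0,-10,90,0,0,0,0.7],[1,-40,90,0,0,0,0.7],[2,-85,90,0,0,0,0.7],[3,-130,90,0,0,0,0.7],[4,-178,90,0,0,0,0.7]]}}

```text
time: 60.9
eef_pos: [622.7, -104.6, 131.9]
tool_rot: [[-0.999, 0.048, -0.001], [0.048, 0.999, 0.0], [0.001, 0.0, -1.0]]
contact_force: [1.1, -0.3, -1.3]
opening: 0.473
grasp_force: 15.0
```

Emit:
{"fn": "servo_tool", "kwargs": {"increments": [[0,-45,0,0,0,0,0.7],[0,-88,0,0,0,0,0.7],[0,-118,0,0,0,0,0.7],[0,-128,-15,0,0,0,0.7],[0,-128,-45,0,0,0,0.7],[0,-128,-75,0,0,0,0.7],[0,-128,-97,0,0,0,0.7],[0,-128,-107,0,0,0,0.7]]}}

```text
time: 61.9
eef_pos: [622.3, -229.7, 23.0]
tool_rot: [[-0.999, 0.048, -0.003], [0.048, 0.999, 0.002], [0.003, 0.002, -1.0]]
contact_force: [0.2, 0.6, -1.5]
opening: 0.471
grasp_force: 15.0
```

Emit:
{"fn": "servo_tool", "kwargs": {"increments": [[0,0,-3,0,0,0,0.7],[0,0,-4.5,0,0,0,0.7],[0,0,-4.5,0,0,0,0.7],[0,0,-4.5,0,0,0,0.7],[0,0,-4.5,0,0,0,0.7],[0,0,-4.5,0,0,0,0.7],[0,0,-4.5,0,0,0,0.7],[0,0,-4.5,0,0,0,0.7]]}}

```text
time: 62.9
eef_pos: [623.4, -230.9, 20.9]
tool_rot: [[-0.999, 0.048, -0.0], [0.048, 0.999, 0.0], [0.0, 0.0, -1.0]]
contact_force: [-1.7, -0.7, -0.9]
opening: 0.472
grasp_force: 15.0
```

Emit:
{"fn": "servo_tool", "kwargs": {"increments": [[0,0,0,0,0,0,0.36],[0,0,0,0,0,0,0.36],[0,0,0,0,0,0,0.36],[0,0,20,0,0,0,0.36],[0,0,60,0,0,0,0.36],[0,0,100,0,0,0,0.36],[0,0,125,0,0,0,0.34],[0,0,127,0,0,0,0.34]]}}

```text
time: 63.9
eef_pos: [625.2, -231.8, 152.1]
tool_rot: [[-0.999, 0.048, 0.006], [0.048, 0.999, -0.003], [-0.006, -0.003, -1.0]]
contact_force: [-0.1, 0.4, -1.0]
opening: 0.663
grasp_force: 0.0
```

Emit:
{"fn": "servo_tool", "kwargs": {"increments": [[-4,30,5,0,0,0,0.34],[-9,80,5,0,0,0,0.34],[-15,135,5,0,0,0,0.34],[-22,190,5,0,0,0,0.34],[-28,245,5,0,0,0,0.34],[-35,300,5,0,0,0,0.34],[-40,342,5,0,0,0,0.34],[-43,368.5,5,0,0,0,0.34]]}}

```text
time: 64.9
eef_pos: [577.9, 141.1, 151.5]
tool_rot: [[-0.999, 0.046, -0.003], [0.046, 0.999, 0.0], [0.003, 0.0, -1.0]]
contact_force: [0.6, 0.5, 0.7]
opening: 0.661
grasp_force: 0.0
```

Emit:
{"fn": "servo_tool", "kwargs": {"increments": [[0,0,-25,0,0,0,0.34],[0,0,-60,0,0,0,0.34],[0,0,-90,0,0,0,0.34],[0,0,-105,0,0,0,0.34],[0,0,-109,0,0,0,0.34],[0,0,-109,0,0,0,0.7],[0,0,-109,0,0,0,0.7],[0,0,-109,0,0,0,0.7]]}}

```text
time: 65.9
eef_pos: [581.3, 137.7, 45.1]
tool_rot: [[-0.999, 0.048, 0.002], [0.048, 0.999, 0.0], [-0.002, 0.0, -1.0]]
contact_force: [-0.1, 1.1, 3.3]
opening: 0.47
grasp_force: 15.0
```

Emit:
{"fn": "servo_tool", "kwargs": {"increments": [[0,0,10,0,0,0,0.7],[0,0,40,0,0,0,0.7],[0,0,75,0,0,0,0.7],[1,-10,90,0,0,0,0.7],[3,-40,90,0,0,0,0.7],[6,-85,90,0,0,0,0.7],[9,-130,90,0,0,0,0.7],[12,-178,90,0,0,0,0.7]]}}

```text
time: 66.9
eef_pos: [591.9, -42.2, 133.5]
tool_rot: [[-0.999, 0.048, -0.001], [0.048, 0.999, 0.0], [0.001, 0.0, -1.0]]
contact_force: [0.9, 0.7, -1.7]
opening: 0.47
grasp_force: 15.0
```

Emit:
{"fn": "servo_tool", "kwargs": {"increments": [[3,-45,0,0,0,0,0.7],[6,-85,0,0,0,0,0.7],[7,-112,0,0,0,0,0.7],[7,-120,-15,0,0,0,0.7],[7,-120,-45,0,0,0,0.7],[7,-120,-75,0,0,0,0.7],[7,-120,-97,0,0,0,0.7],[7,-120,-107,0,0,0,0.7]]}}

```text
time: 67.9
eef_pos: [597.6, -158.8, 24.0]
tool_rot: [[-0.999, 0.048, -0.004], [0.048, 0.999, 0.002], [0.004, 0.002, -1.0]]
contact_force: [-0.6, -0.4, -2.0]
opening: 0.47
grasp_force: 15.0
```

Emit:
{"fn": "servo_tool", "kwargs": {"increments": [[0,0,-3,0,0,0,0.7],[0,0,-4.5,0,0,0,0.7],[0,0,-4.5,0,0,0,0.7],[0,0,-4.5,0,0,0,0.7],[0,0,-4.5,0,0,0,0.7],[0,0,-4.5,0,0,0,0.7],[0,0,-4.5,0,0,0,0.7],[0,0,-4.5,0,0,0,0.7]]}}

```text
time: 68.9
eef_pos: [599.5, -160.4, 22.4]
tool_rot: [[-0.999, 0.048, -0.0], [0.048, 0.999, -0.0], [0.0, -0.0, -1.0]]
contact_force: [-0.9, 0.8, -0.8]
opening: 0.471
grasp_force: 15.0
```

Emit:
{"fn": "servo_tool", "kwargs": {"increments": [[0,0,-0.5,0,0,0,0.36],[0,0,-0.5,0,0,0,0.36],[0,0,0,0,0,0,0.36],[0,0,20,0,0,0,0.36],[0,0,60,0,0,0,0.36],[0,-10,110,0,0,0,0.36],[10,-40,160,0,0,0,0.34],[20,-65,190,0,0,0,0.34]]}}

```text
time: 69.9
eef_pos: [620.8, -226.7, 218.0]
tool_rot: [[-0.999, 0.048, 0.005], [0.048, 0.999, -0.003], [-0.005, -0.003, -1.0]]
contact_force: [0.3, -0.1, -0.3]
opening: 0.66
grasp_force: 0.0
```

```bash
python3 - <<'E'
from h import *
s=r.observe();print(s["eef_pos"],s["time"],s["contact_force"])
im=snap("wrist","w12"); print(*dies("wrist",im,43),sep="\n")
E
```

```text
[ 620.8229168  -226.7082433   217.97928195] 69.9 [ 0.30348927 -0.08664412 -0.28110493]
(253.4, 173.9, 9.7, array([ 627.6, -235.5,   43. ]))
(187.4, 155.4, 10.0, array([ 603.7, -305.7,   43. ]))
(319.0, 148.4, 10.3, array([ 603. , -163.8,   43. ]))
```

View pics/w12.png

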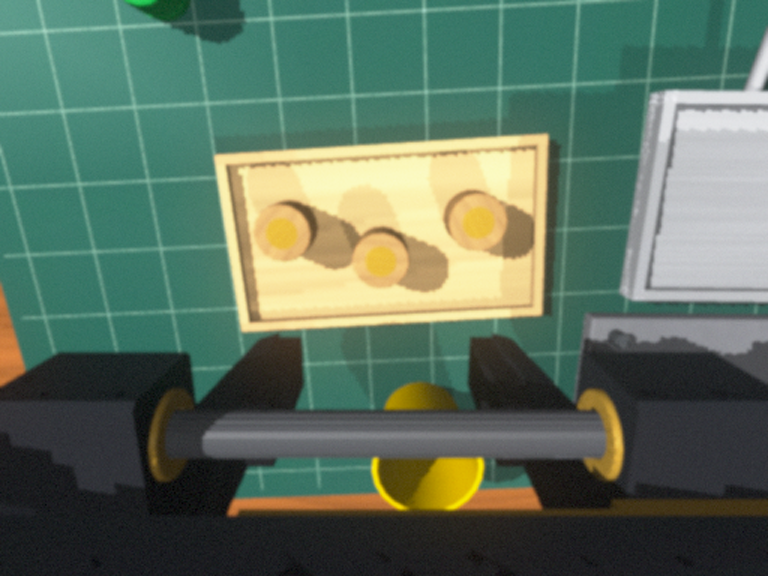

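Emit:
{"fn": "servo_tool", "kwargs": {"increments": [[-27,35,0,0,0,0,0.6],[-55,75,0,0,0,0,1],[-82,115,0,0,0,0,1],[-110,155,0,0,0,0,1],[-138,198,0,0,0,0,1],[-166,240,0,0,0,0,1],[-194,282,0,0,0,0,1],[-218,316.5,0,0,0,0,1]]}}

```text
time: 70.95
eef_pos: [400.0, 92.6, 213.0]
tool_rot: [[-0.999, 0.048, 0.001], [0.048, 0.999, 0.0], [-0.001, 0.0, -1.0]]
contact_force: [-0.1, 1.1, 0.7]
opening: 0.004
grasp_force: 0.0
```

Emit:
{"fn": "servo_tool", "kwargs": {"increments": [[0,0,-30,0,0,0,1],[0,0,-70,0,0,0,1],[0,0,-110,0,0,0,1],[0,0,-145,0,0,0,1],[0,0,-168,0,0,0,1],[0,0,-176,0,0,0,1],[8,-0.4,-176,0,0,0,1],[14,-0.7,-176,0,0,0,1]]}}

```text
time: 71.95
eef_pos: [417.3, 90.3, 37.7]
tool_rot: [[-0.999, 0.048, 0.003], [0.048, 0.999, -0.0], [-0.003, -0.0, -1.0]]
contact_force: [0.9, -0.5, 0.1]
opening: 0.006
grasp_force: 0.0
```

Emit:
{"fn": "servo_tool", "kwargs": {"increments": [[8,-0.4,0,0,0,0,1],[16,-0.8,0,0,0,0,1],[26,-1.3,0,0,0,0,1],[38,-1.8,0,0,0,0,1],[52,-2.5,0,0,0,0,1],[67,-3.2,0,0,0,0,1],[82,-4,0,0,0,0,1],[97,-4.7,0,0,0,0,1]]}}

```text
time: 72.95
eef_pos: [513.4, 85.5, 36.3]
tool_rot: [[-0.999, 0.048, -0.0], [0.048, 0.999, -0.0], [0.0, -0.0, -1.0]]
contact_force: [-1.6, -0.4, 1.1]
opening: 0.007
grasp_force: 1.1
```

Emit:
{"fn": "servo_tool", "kwargs": {"increments": [[15,-0.7,0,0,0,0,1],[28,-1.4,0,0,0,0,1],[40,-1.9,0,0,0,0,1],[52,-2.5,0,0,0,0,1],[62,-3,0,0,0,0,1],[70,-3.4,0,0,0,0,1],[76,-3.7,0,0,0,0,1],[80,-3.9,0,0,0,0,1]]}}

```text
time: 73.95
eef_pos: [592.7, 81.9, 36.4]
tool_rot: [[-0.999, 0.048, -0.0], [0.048, 0.999, 0.0], [0.0, 0.0, -1.0]]
contact_force: [-1.4, -0.1, -0.9]
opening: 0.003
grasp_force: 0.9
```

Emit:
{"fn": "servo_tool", "kwargs": {"increments": [[3,-0.1,0,0,0,0,1],[6,-0.3,0,0,0,0,1],[9,-0.4,0,0,0,0,1],[11,-0.5,0,0,0,0,1],[13,-0.6,0,0,0,0,1],[15,-0.7,0,0,0,0,1],[16,-0.8,0,0,0,0,1],[16,-0.8,0,0,0,0,1]]}}

```text
time: 74.95
eef_pos: [605.3, 81.2, 36.2]
tool_rot: [[-0.999, 0.048, -0.007], [0.048, 0.999, -0.0], [0.007, -0.0, -1.0]]
contact_force: [-14.4, -2.0, 10.2]
opening: 0.005
grasp_force: 7.2
```

Home against the stop. Retreat, check and hand in.

Emit:
{"fn": "servo_tool", "kwargs": {"increments": [[-20,1,0,0,0,0,1],[-50,2,0,0,0,0,1],[-70,3,20,0,0,0,1],[-80,4,60,0,0,0,1],[-100,4,100,0,0,0,1],[-130,4,140,0,0,0,1],[-160,4,180,0,0,0,1],[-180,4,200,0,0,0,1]]}}

```text
time: 75.95
eef_pos: [428.9, 85.2, 239.3]
tool_rot: [[-0.999, 0.048, 0.005], [0.048, 0.999, -0.0], [-0.005, 0.0, -1.0]]
contact_force: [-0.2, -0.0, 0.1]
opening: 0.004
grasp_force: 0.0
```

```bash
python3 - <<'E'
from h import *
s=r.observe();print(s["eef_pos"],s["time"])
snap("scene","s13")
E
```

```text
[428.89156152  85.19400502 239.3415024 ] 75.95
```

View pics/s13.png

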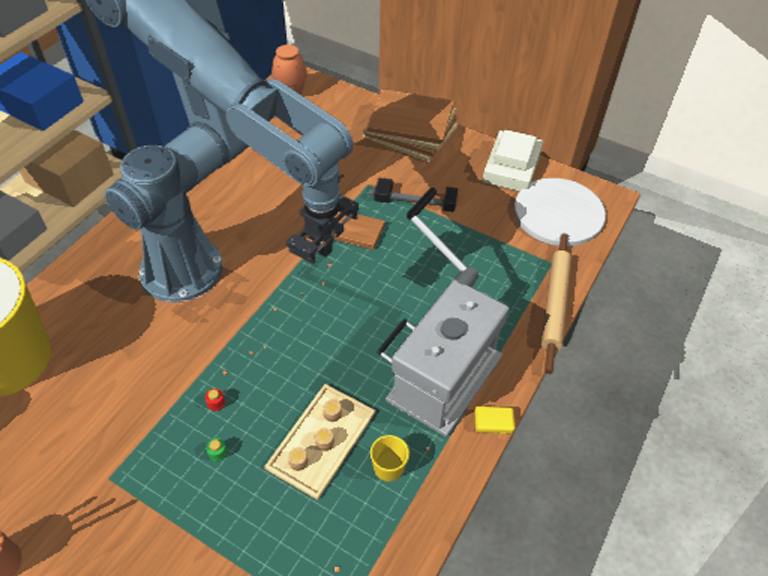

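The picture shows the three stamps upright in the tray, around (298–332, 408–458). The drawer is home, with its handle at (394,340). The lever is up, and the tub, board and clamp are where they were.

```bash
python3 -c "
from cell import r
print(r.finish_job())"
```

```text
the job is handed in; nothing more can be done
None
```

The job is handed in, at about 76 s of the 210 s allowed: the three stamps' dies look flush in the camera view, the stamps stand upright in the tray, the empty drawer is pushed home to its stop, and the lever was eased back up to rest.

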